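# Hook the service cover back onto the drive unit

### The job

Close the drive unit: take the service cover with the handle out of the upright rack, lean it on the sloping rest and let go of it there to change your grip, then tilt it to hook its tongue under the lip of the service opening and lower the other edge until the cover lies flat and flush in the opening. Lower it gently, do not let it drop shut, and leave everything else where it is.

Things in the scene. Friction and masses are not known exactly. Their poses are not given: they have to be found in the camera images.
- cover: steel panel 150 (x) x 120 (y) x 10 mm, about 0.4 kg; flat tongue 14 mm long, 90 wide, 4 thick on its -x edge, level with the back face; bow handle on its front (+z). Origin: centre of the 150 x 120 back face; x away from the tongue. In the rack it stands on its tongue in any compartment, leaning back 10 degrees on the sheet behind, handle to the rack's -x. Home: z up, x along the drive unit's x
- tongue_tip (a point): middle of the end of the cover's tongue: (-89, 0, 2) mm in the cover's frame
- top_edge (a point): middle of the cover's plain 10 mm thick edge opposite the tongue: (75, 0, 5) mm in the cover's frame. In the rack it is uppermost, some 55 mm above the sheets; the front face is bare from here to the handle
- handle_mid (a point): middle of the handle's round bar, 12 mm thick, along the cover's y, 30 mm off the front face: (0, 0, 40) mm in the cover's frame; its two legs, 12 mm thick, stand 45 mm either side. In the rack the sheet in front boxes the handle in
- drive_unit: fixed low stainless housing 240 (x) x 180 (y) x 80 mm, red and green buttons on its -x face, a service opening 155 (x) x 126 mm (y) in the middle of its top. Origin: centre of its underside, z up, x to the robot's left (world +y) within 0.2 rad. Ledges 12 mm wide, 10 mm below the top, carry the cover along the opening's two long sides and +x end; at the -x end is the lip
- seat (a point): the cover's origin when home (axes then parallel to this point's): middle of the opening at ledge height, 70 mm above the bench; axes as the drive unit. The cover then has 2.5 mm play either way in x and 3 mm in y
- lip_edge (a point): middle of the lip's upper edge: (-77.5, 0, 80) mm in the drive unit's frame. The lip is the top sheet at the -x end of the opening, 4 mm thick (76 to 80 mm above the bench), over a hollow 38 mm deep (towards -x) and over 50 mm high, between the side ledges (102 mm apart), for the tongue
- rack: fixed rack 192 (x) x 150 (y) mm: 5 mm base and four upright steel sheets 3 mm thick, 140 wide, across x at -92.5, -30.5, 31.5 and 93.5 mm, tops 110 mm above the bench; three compartments between, open above. Origin: centre of its underside, z up, x to the robot's left (world +y) within 0.2 rad
- rest: fixed sloping bench rest: base 140 x 140 x 6 mm, aluminium back board 130 wide and 115 mm long rising at 50 degrees towards +x, top 94 mm above the bench, toe strip to 20 mm above the bench along its -x edge. Origin: on the bench, 5 mm beyond the base's middle, z up, x to the robot's left (world +y) within 0.2 rad. The cover leans here on its tongue, back to the board, handle out
- rest_corner (a point): middle of the inner corner where the sloping face meets the 6 mm base: (-45, 0, 6) mm in the rest's frame; the toe strip starts 24 mm to the -x side of it
- strainer_plate: bystander: steel plate 120 x 110 x 10 mm with a field of dark holes, no handle, standing in the rack, lower than the cover; origin 89 mm above its lower edge on its back face
- blank_plate: bystander: aluminium plate 112 x 118 x 10 mm with two dark slots, no handle, standing in the rack, lower than the cover; origin 89 mm above its lower edge on its back face
- beaker: bystander: open steel beaker, 84 mm wide, 105 mm high; origin under its centre
- jar: bystander: clear jar with white cap, 72 mm wide, 85 mm high; origin under its centre
- screwdriver: bystander: screwdriver 160 mm long, lying on the bench between robot and rest; origin under it
- wrench: bystander: open-ended wrench 190 mm long, lying on the bench; origin under it
- bottle: bystander: white bottle 68 mm wide, 190 mm high; origin under its centre
- mixing_shaft: bystander: steel mixing shaft with a thick slotted head, about 210 mm long, lying on the bench; origin under it
Things that resemble listed ones, but are neither listed nor needed, are in the scene too. Leave any orange look-alike of the cover alone. Leave any blue look-alike of the rest alone.

How it is judged:
By the outcome, as a careful person would: the job done as asked, in the order asked, and still so for the second after the job is handed in, with the robot touching nothing.
It also fails if it takes over 54 s, if anything falls off the work surface, if the arm or the gripper's body presses on something with over 40 N, if the wrist force passes 120 N, or if a joint passes its speed limit or range.

### The arm

A 6-joint arm with a two-finger parallel gripper is mounted at the origin on the work surface. World frame = base frame: x ahead of the robot, y to its left, z up, the work surface at z = 0. Lengths are in m, angles in rad, forces in N, time in s.
With the tool pointing down it reaches from about 0.25 to 0.775 m from the base axis. Payload 8.9 kg.
Tool frame: the origin (TCP) lies on the centre line of the jaws, within the pads' length; the fingertips stand 22 mm ahead of it and the grasp point (between the pads) lies 3 mm ahead of it; z points along the fingers, y is the direction in which the jaws open and shut (so a half turn about z gives the same grasp; the last joint's range is limited). The gripper opens to 85 mm and grips with 20 to 120 N. Pads are 22 mm wide; open, the fingers measure 114 mm over their backs; the gripper's body (76 mm by 85 mm) begins 54 mm behind the grasp point. The pads swing forward as they close: fully open they stand 13 mm farther back than shut.
Start: joints at [0.988, 0.291, -0.153, 1.127, 0, 1.431], TCP at [0.225, 0.474, 0.253] pointing down, gripper open.
Joint ranges: [-2.52, 2.52], [-0.91, 1.74], [-1.3, 1.37], [-1.96, 2.02], [-1.52, 1.47], [-3.14, 3.14]. Speed limits (rad/s): [2.22, 2.22, 2.79, 3.14, 3.14, 3.14].

### API

Orientations are given as a rotation vector (axis times angle).
In Python, from workcell import r, cams, job gives the robot as it stands.
- The arm moves only by the tool drive_tool, never from a script. Its arguments are lists of equal length, an entry for each row: "xyz": the shift along the tool's x, y, z in mm, a list of three; "delta_rot": the turn, a rotation vector about the tool's x, y, z in rad, a list of three. In form: {"xyz": [[x, y, z], ...], "delta_rot": [[ax, ay, az], ...]}. A call has exactly 10 rows; each row is the pose to reach, as a shift and turn from the pose commanded when the call began, along the tool's axes at that moment; what a row does not reach only later rows make up. A row lasts 1/8 s, in which the tool goes at most 62.5 mm and 10.7 degrees, less where a joint would pass 70% of its speed; a pose out of reach is approached as far as the arm can. A call with a gripper value outside its range is refused whole. "hand" is the closure, from -1 (fully open) to 1 (shut), so that 0 is half open, set as the call begins (left out, the last holds). The fingers move at their own pace and stop on an object; the grip force is fixed at half the most. Time passes only in rows, so rows that repeat a pose let the fingers close, or fill a call up. It gives the time, the measured TCP pose, the force and the opening at its end, in the units of the state.
- r.read_state(): the state, without advancing time (a new reading comes with each control period).
- cams.camera(name): name is "scene" or "top"; returns a dict with "pixels" (384x512x3 uint8, red, green, blue), "vfov" (degrees; the focal length in pixels is half the picture's height over the tangent of half this angle, whatever the lens; pixels are square), "cx", "cy" (the principal point, pixels), "dist_coeffs" ([k1, k2, p1, p2, k3] as OpenCV has them; the pictures are not rectified), "R" (3x3) and "t" (3): a world point X has camera coordinates R X + t. Camera axes: x right, y down, z forward; pixel columns grow to the right and rows downward; lengths in m; the calibration is good to about 2 mm. A picture is of the moment at which its call begins. There is no depth.
- job.hand_in(): hands the job in, once; it reports no verdict.
Trained networks look in the newest picture that a camera, given by its name, has taken for a name from the list of things; names that differ only in an ending like _2 or _b are one class to them, and where a whole thing is asked for, a point or a joint stands for the part that bears it (a point fixed in the world has none). Each returns a list of dicts, best first, with "score" (0 to 1); they miss things now and then, are a little off and sometimes report something else, mostly with a low value. They report only what shows in the picture. A call takes as long as a camera call. They do not tell look-alikes from the thing itself.
- cams.cut_out(name, camera): "mask" (384x512 bool, what is visible of it).
- cams.place_of(name, camera): "point" ([x, y, z] in m, in world coordinates, good to about 4 mm: a listed point, or the origin of a listed thing).
The state is a dict: "clock": time; "qpos": joint angles; "joint_vel": joint speeds; "effort": joint torques, N m; "tcp_pos": TCP position; "orientation": TCP orientation; "force": force on the tool from outside, world axes, zero at the start; "moment": the same for the moment, N m; "width": finger opening in m.
Only numpy, scipy, OpenCV 4.12 (cv2) and the standard library are available. Lean on these libraries where they do the work, as an engineer would, in place of code of your own. Each camera call takes 0.05 s, during which the arm holds its last target.

## Working session

There is one attempt and no reset: what is moved stays moved. The work goes in short steps, Python scripts to look and compute and a tool call to move; the robot and the scene stay as the last step left them, time stands still between calls to the robot, and variables do not carry over. Pictures are saved under pics/ and viewed, and the job is handed in when it is done.

Besides the shell and the picture viewer there is one more tool, called after "Request:" as a command line: name --argument value ..., lists and objects as JSON in quotes. drive_tool: Moves the arm, as the interface text tells. Its arguments: {"type":"object","properties":{"xyz":{"type":"array","items":{"type":"array","items":{"type":"number"}}},"delta_rot":{"type":"array","items":{"type":"array","items":{"type":"number"}}},"hand":{"type":"number"}},"required":["xyz","delta_rot"]}

```bash
mkdir -p pics; ls; cat > h.py <<'E'
import numpy as np, cv2
from workcell import r,cams,job
def snap(n,f):
    c=cams.camera(n); cv2.imwrite('pics/'+f,c['pixels'][:,:,::-1]); return c
E
python3 - <<'E'
from h import *
for n in('scene','top'):
    c=snap(n,n+'0.png'); print(n,c['vfov'],c['cx'],c['cy'],c['dist_coeffs'],(-np.array(c['R']).T@np.array(c['t'])).round(3))
print(r.read_state())
E
```

```text
pics
scene 52.475058475084595 259.0680081134489 190.60262675722953 [-0.03939857  0.          0.          0.          0.        ] [ 0.853 -0.672  1.087]
top 46.550465448800324 259.50430572766066 189.6951147790404 [0.01982198 0.         0.         0.         0.        ] [0.243 0.011 1.642]
{'clock': 0.1, 'qpos': array([ 9.87687121e-01,  2.91209192e-01, -1.54041847e-01,  1.12668923e+00,
       -3.10807771e-06,  1.43149742e+00]), 'joint_vel': array([ 1.26601146e-03, -1.16046055e-04,  2.04243690e-03, -2.72954114e-06,
        5.38769060e-04,  1.15429407e-03]), 'effort': array([ 1.03433700e-03, -5.37979388e+01,  3.31917536e+01,  9.31247341e-03,
       -2.19439071e-04, -2.17521676e-05]), 'tcp_pos': array([0.22522411, 0.47383856, 0.25280074]), 'orientation': array([-6.91339835e-01, -3.06416859e+00,  1.68245606e-03]), 'force': array([ 0.01125214, -0.16794509, -0.40043836]), 'moment': array([ 0.03185659, -0.02910301, -0.05726812]), 'width': 0.08531936098683439}
```

View pics/scene0.png

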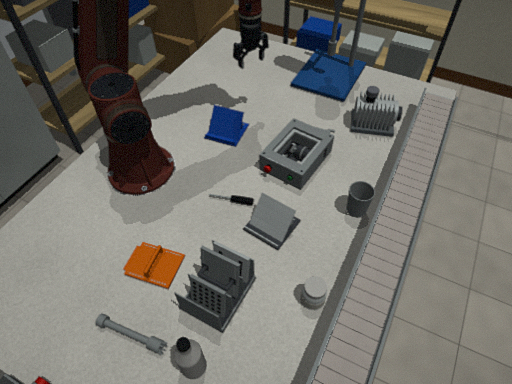

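View pics/top0.png

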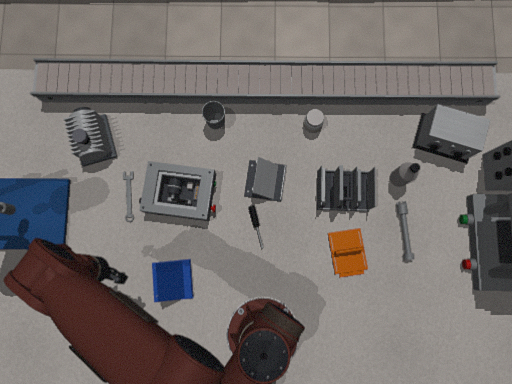

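```bash
python3 - <<'E'
from h import *
for n in "cover tongue_tip top_edge handle_mid drive_unit seat lip_edge rack rest rest_corner strainer_plate blank_plate beaker jar screwdriver wrench bottle mixing_shaft".split():
  for c in('scene','top'):
    print(n,c,[(np.round(d['point'],3).tolist(),round(d['score'],2)) for d in cams.place_of(n,c)][:3])
print(r.read_state()['clock'])
E
```

```text
cover scene [([0.521, -0.267, 0.096], 0.98), ([0.296, -0.306, 0.005], 0.6)]
cover top [([0.518, -0.262, 0.095], 0.73), ([0.294, -0.308, -0.0], 0.57), ([0.519, -0.29, 0.003], 0.48)]
tongue_tip scene [([0.206, -0.324, 0.002], 0.82), ([0.513, -0.285, 0.006], 0.65)]
tongue_tip top [([0.205, -0.319, 0.001], 0.82), ([0.554, -0.001, 0.004], 0.2)]
top_edge scene [([0.519, -0.259, 0.168], 0.95), ([0.368, -0.298, 0.003], 0.77)]
top_edge top [([0.369, -0.296, 0.008], 0.85), ([0.512, -0.26, 0.167], 0.74)]
handle_mid scene [([0.514, -0.308, 0.094], 0.94), ([0.298, -0.307, 0.034], 0.62)]
handle_mid top [([0.292, -0.305, 0.034], 0.63), ([0.514, -0.31, 0.1], 0.58), ([0.501, 0.309, 0.069], 0.2)]
drive_unit scene [([0.497, 0.311, -0.002], 0.81), ([0.5, 0.306, 0.074], 0.24)]
drive_unit top [([0.506, 0.312, -0.001], 0.75), ([0.516, -0.201, 0.091], 0.4), ([0.373, 0.024, -0.003], 0.18)]
seat scene [([0.499, 0.307, 0.071], 0.87)]
seat top [([0.553, -0.001, 0.004], 0.74)]
lip_edge scene [([0.49, 0.231, 0.079], 0.57)]
lip_edge top [([0.49, 0.23, 0.081], 0.66), ([0.485, 0.502, 0.001], 0.45)]
rack scene [([0.5
[... 663 characters left out ...]
0.37, 0.028, 0.001], 0.48), ([0.549, -0.039, 0.004], 0.45)]
blank_plate top [([0.55, -0.002, -0.0], 0.75), ([0.515, -0.202, 0.095], 0.71)]
beaker scene [([0.784, 0.184, 0.001], 0.82)]
beaker top [([0.781, 0.184, -0.0], 0.95)]
jar scene [([0.772, -0.18, 0.001], 0.56)]
jar top [([0.772, -0.184, -0.003], 0.64)]
screwdriver scene [([0.376, 0.025, -0.002], 0.54)]
screwdriver top [([0.374, 0.027, 0.001], 0.61)]
wrench scene []
wrench top []
bottle scene [([0.562, -0.502, 0.001], 0.96), ([0.499, 0.308, -0.002], 0.23)]
bottle top [([0.568, -0.501, -0.001], 0.89)]
mixing_shaft scene [([0.379, -0.514, 0.002], 0.82)]
mixing_shaft top [([0.376, -0.513, -0.002], 0.56), ([0.514, -0.311, 0.099], 0.38)]
1.9
```

```bash
python3 - <<'E'
import cv2
a=cv2.imread('pics/scene0.png');b=cv2.imread('pics/top0.png')
def crop(im,x0,y0,x1,y1,s,f):
    cv2.imwrite('pics/'+f,cv2.resize(im[y0:y1,x0:x1],None,fx=s,fy=s,interpolation=cv2.INTER_CUBIC))
crop(a,170,230,270,330,6,'c_rack_s.png')
crop(b,310,155,385,220,8,'c_rack_t.png')
crop(b,135,150,295,225,5,'c_dr_t.png')
crop(a,235,110,345,250,4,'c_dr_s.png')
E
```

```text
(no output)
```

View pics/c_rack_s.png

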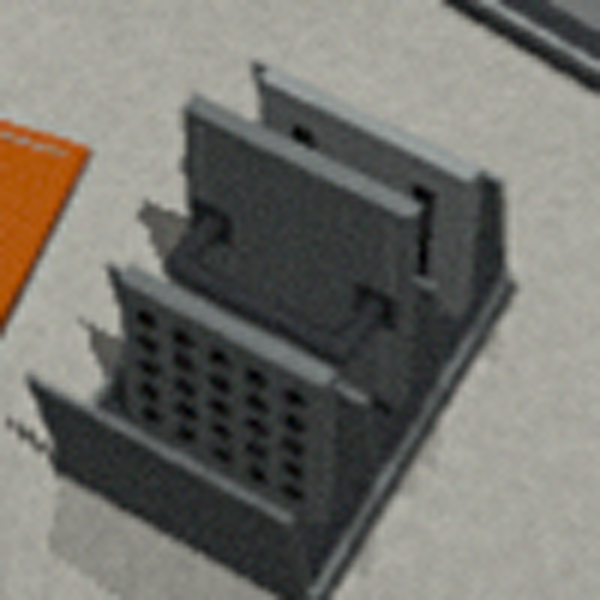

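View pics/c_rack_t.png

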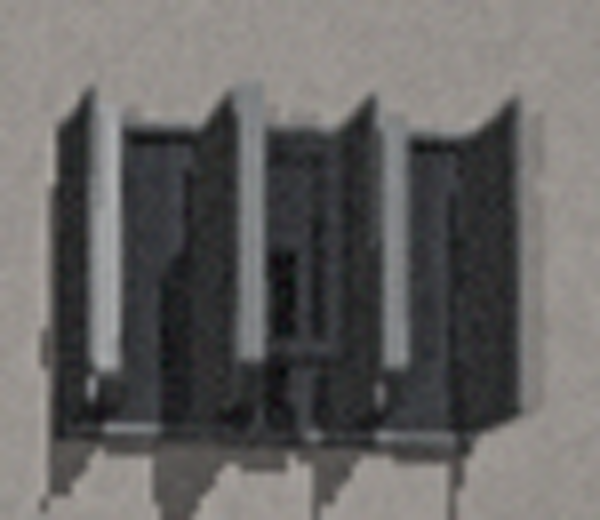

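View pics/c_dr_t.png

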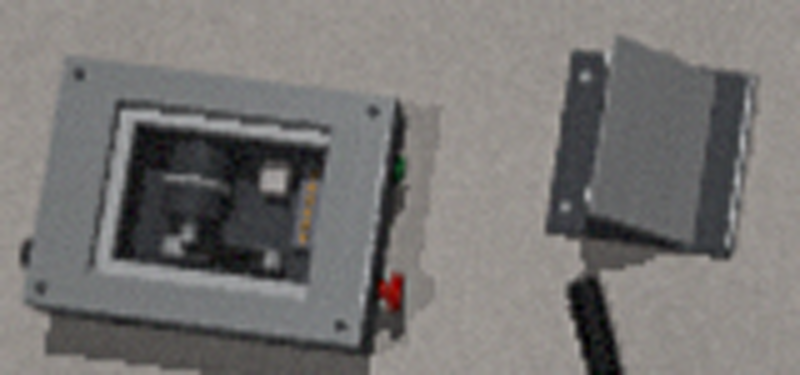

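View pics/c_dr_s.png

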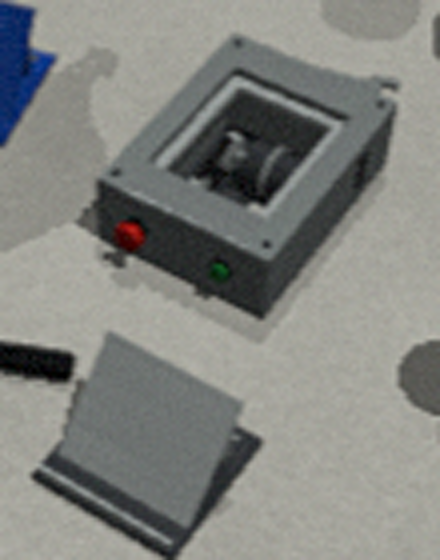

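```bash
cat >> h.py <<'E'
from scipy.optimize import minimize, least_squares
from scipy.spatial.transform import Rotation as Ro
def cam(n):
    c=cams.camera(n); f=192/np.tan(np.radians(c['vfov'])/2)
    c['K']=np.array([[f,0,c['cx']],[0,f,c['cy']],[0,0,1]]); c['n']=n
    g=cv2.cvtColor(c['pixels'],cv2.COLOR_RGB2GRAY).astype(np.float32); c['g']=cv2.GaussianBlur(g,(0,0),0.8)
    return c
def proj(c,P):
    P=np.asarray(P,float).reshape(-1,3)
    return cv2.projectPoints(P,cv2.Rodrigues(np.array(c['R'],float))[0],np.array(c['t'],float),c['K'],np.array(c['dist_coeffs'],float))[0].reshape(-1,2)
def samp(c,uv): return cv2.remap(c['g'],uv[:,0].astype(np.float32)[None],uv[:,1].astype(np.float32)[None],cv2.INTER_LINEAR)[0]
def edge_score(c,P,Q,n=60):
    """abs mean gradient across projected segment P->Q"""
    uv=proj(c,np.asarray(P)+(np.linspace(.06,.94,n)[:,None])*(np.asarray(Q)-np.asarray(P)))
    d=uv[-1]-uv[0]; L=np.hypot(*d); nn=np.array([-d[1],d[0]])/L
    return abs(np.mean(samp(c,uv+nn*.7)-samp(c,uv-nn*.7)))*L
def pose(x,y,yaw): 
    return np.array([[np.cos(yaw),-np.sin(yaw),0,x],[np.sin(yaw),np.cos(yaw),0,y],[0,0,1,0],[0,0,0,1]])
def tr(T,P): return np.asarray(P)@T[:3,:3].T+T[:3,3]
def fit(cs,edges,p0,span=(.008,.008,.1)):
    """edges: {camname: list of (P,Q) local}"""
    def cost(p):
        T=pose(*p); s=0
        for c in cs:
            for P,Q in edges[c['n']]: s-=edge_score(c,tr(T,P),tr(T,Q))
        return s
    best=None
    for dx in np.linspace(-1,1,7)*span[0]:
     for dy in np.linspace(-1,1,7)*span[1]:
      for da in np.linspace(-1,1,7)*span[2]:
        p=np.array(p0)+[dx,dy,da]; v=cost(p)
        if best is None or v<best[0]: best=(v,p)
    m=minimize(cost,best[1],method='Nelder-Mead',options=dict(initial_simplex=best[1]+np.array([[0,0,0],[.002,0,0],[0,.002,0],[0,0,.02]]),xatol=1e-5,fatol=1e-3))
    return m.x,m.fun
def rect(a,b,z,x0=0): 
    q=[(x0-a,-b,z),(x0+a,-b,z),(x0+a,b,z),(x0-a,b,z)]; return [(q[i],q[(i+1)%4]) for i in range(4)]
H=np.pi/2
DU=rect(.12,.09,.08)+rect(.0775,.063,.08)
c5,s5=np.cos(np.radians(50)),np.sin(np.radians(50))
bt=(-.045+.115*c5,.006+.115*s5)
def board():
    q=[(-.045,-.065,.006),(-.045,.065,.006),(bt[0],.065,bt[1]),(bt[0],-.065,bt[1])]; return [(q[i],q[(i+1)%4]) for i in range(4)]
def draw(c,segs,f,box,s,col=(0,0,255)):
    x0,y0,x1,y1=box
    im=cv2.resize(c['pixels'][y0:y1,x0:x1,::-1],None,fx=s,fy=s,interpolation=cv2.INTER_CUBIC).copy()
    for P,Q in segs:
        uv=(proj(c,[P,Q])-[x0,y0]+.5)*s
        cv2.line(im,tuple(int(v) for v in uv[0]),tuple(int(v) for v in uv[1]),col,1)
    cv2.imwrite('pics/'+f,im)
E
cat > fit1.py <<'E'
from h import *
S=cam('scene');T=cam('top')
for nm,cs in(('both',[S,T]),('S',[S]),('T',[T])):
    p,v=fit(cs,{'scene':DU,'top':DU},(.5,.308,H-.116)); print('drive',nm,p.round(4),p[2]-H,v)
    if nm=='both': pd=p
B=board()
RS=B; RT=B[1:]+rect(.07,.07,.006,-.005)[:0]
for nm,cs in(('both',[S,T]),('S',[S]),('T',[T])):
    p,v=fit(cs,{'scene':B,'top':B},(.553,.0,H-.1)); print('rest',nm,p.round(4),p[2]-H,v)
    if nm=='both': pr=p
sh=[]
for x in(-.0925,-.0305,.0315,.0935): sh+=[((x,-.07,.11),(x,.07,.11))]
# sheets: both tops visible lines plus base outline
def box(x): return [((x-.0015,-.07,.11),(x-.0015,.07,.11)),((x+.0015,-.07,.11),(x+.0015,.07,.11))]
# left most and right most sheet vertical outline
ES=rect(.096,.075,.005)[1:2]+rect(.096,.075,.005)[0:1]+[((-.094,-.07,.11),(-.094,.07,.11)),((-.094,.07,.11),(-.094,.07,.005))]
ET=rect(.096,.075,.005)[2:3]+[((.095,.07,.11),(.095,.07,.02)),((-.0925,-.07,.11),(-.0925,.07,.11))]
# cover edges in rack frame
a=np.radians(10); 
Tc=np.eye(4); Tc[:3,0]=[np.sin(a),0,np.cos(a)]; Tc[:3,1]=[0,1,0]; Tc[:3,2]=[-np.cos(a),0,np.sin(a)]; Tc[:3,3]=[.0269,0,.0926]
def cov(): 
    f=.01; q=[(.075,-.06,f),(.075,.06,f)]; b=[(.075,-.06,0),(.075,.06,0)]
    return [tuple(q),tuple(b),((.075,-.06,f),(.03,-.06,f)),((.075,.06,0),(.03,.06,0))]
C=[(tr(Tc,P),tr(Tc,Q)) for P,Q in cov()]
for nm,cs in(('both',[S,T]),('S',[S]),('T',[T])):
    p,v=fit(cs,{'scene':C,'top':C[:2]},(.518,-.293,H)); print('cover-in-rack (as rack origin)',nm,p.round(4),p[2]-H,v)
    if nm=='both': pc=p
for nm,cs in(('both',[S,T]),('S',[S]),('T',[T])):
    p,v=fit(cs,{'scene':ES,'top':ET},(.518,-.293,H)); print('rack',nm,p.round(4),p[2]-H,v)
    if nm=='both': pk=p
np.savez('poses0.npz',d=pd,r=pr,c=pc,k=pk)
g=lambda p,E:[(tr(pose(*p),P),tr(pose(*p),Q)) for P,Q in E]
hb=[((0,-.051,.04),(0,.051,.04))]
segs=lambda: g(pd,DU)+g(pr,B+rect(.07,.07,.006,-.005))+g(pc,C+[(tr(Tc,P),tr(Tc,Q)) for P,Q in hb])
allr=g(pk,sum([box(x) for x in(-.0925,-.0305,.0315,.0935)],[])+rect(.096,.075,.005))
draw(S,segs(),'o_s.png',(235,110,345,250),4); draw(T,segs(),'o_t.png',(135,150,295,225),5)
draw(S,g(pc,C+[(tr(Tc,P),tr(Tc,Q)) for P,Q in hb]),'ok_s.png',(170,230,270,330),6);draw(T,g(pc,C+[(tr(Tc,P),tr(Tc,Q)) for P,Q in hb]),'ok_t.png',(310,155,385,220),8)
draw(S,allr,'ok2_s.png',(170,230,270,330),6);draw(T,allr,'ok2_t.png',(310,155,385,220),8)
E
python3 fit1.py; python3 -c "
import cv2,numpy as np
R=lambda f:cv2.resize(cv2.imread('pics/'+f),(400,300))
cv2.imwrite('pics/m1.png',np.vstack([np.hstack([R('ok_s.png'),R('ok_t.png')]),np.hstack([R('ok2_s.png'),R('ok2_t.png')])]))"
```

```text
drive both [0.5012 0.3097 1.4493] -0.12151275325512145 -13511.606122641148
drive S [0.504  0.3114 1.4528] -0.11797631916968232 -6644.249675938259
drive T [0.5011 0.3087 1.4469] -0.12389713524662183 -7566.5612941527315
rest both [0.5515 0.0025 1.438 ] -0.1328438985689926 -5079.710633252818
rest S [0.551  0.0024 1.4419] -0.12892719507760741 -3106.36624774926
rest T [0.5517 0.0026 1.427 ] -0.14376432069446854 -1982.2783806223124
cover-in-rack (as rack origin) both [ 0.5113 -0.2935  1.5586] -0.012186938614617393 -4490.227554424309
cover-in-rack (as rack origin) S [ 0.5269 -0.2927  1.5439] -0.026931286412946953 -2214.7829158537097
cover-in-rack (as rack origin) T [ 0.5082 -0.2941  1.5627] -0.00804883033962489 -2567.6906515587048
rack both [ 0.5175 -0.293   1.5334] -0.037402042695890536 -6609.38840807283
rack S [ 0.5178 -0.2936  1.5355] -0.035320632331489854 -4930.715297253596
rack T [ 0.5096 -0.2924  1.5391] -0.031677102868362006 -2653.951175228108
```

View pics/m1.png

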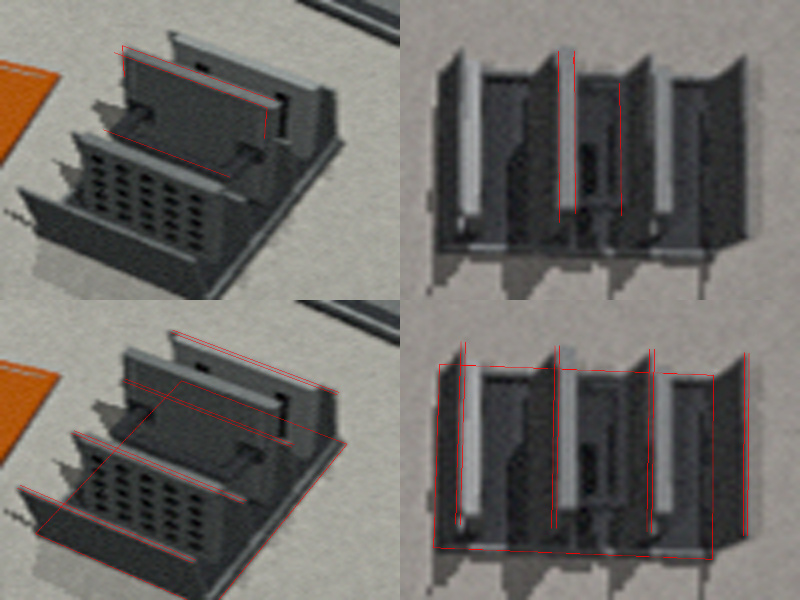

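View pics/o_s.png

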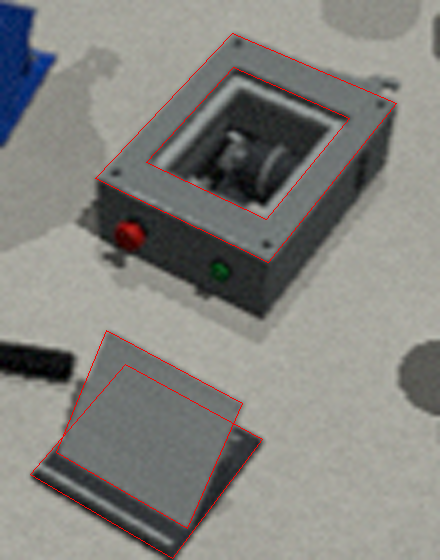

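View pics/o_t.png

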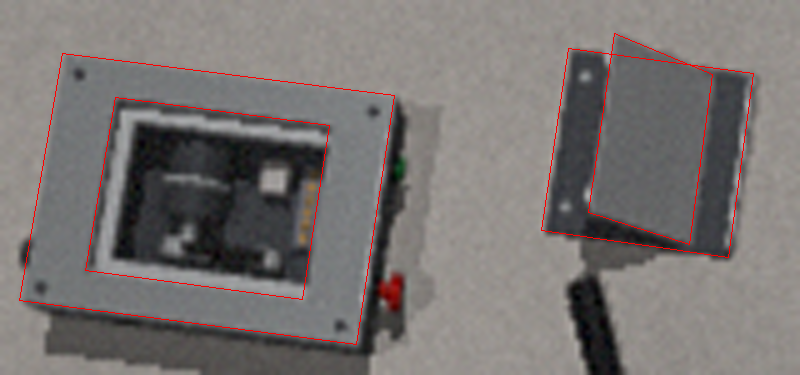

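```bash
python3 - <<'E'
from h import *
T=cam('top');S=cam('scene')
g=lambda p,E:[(tr(pose(*p),P),tr(pose(*p),Q)) for P,Q in E]
p,v=fit([T],{'top':DU},(.498,.307,H-.12),(.01,.01,.05)); print(p,v)
draw(T,g(p,DU),'z1.png',(135,155,225,228),8)
for e in (DU[:4],DU[4:]):
  for c in (T,S): print(fit([c],{c['n']:e},(.498,.307,H-.12),(.01,.01,.05)))
E
```

```text
[0.50113866 0.30857622 1.44693121] -7541.49353165145
(array([0.50038678, 0.3078609 , 1.44668457]), np.float64(-5515.993408512498))
(array([0.50205421, 0.31037776, 1.45191684]), np.float64(-4871.712399143505))
(array([0.51086235, 0.30247708, 1.44929704]), np.float64(-3372.6816960379388))
(array([0.49409701, 0.31459183, 1.43867345]), np.float64(-3044.221079873916))
```

View pics/z1.png

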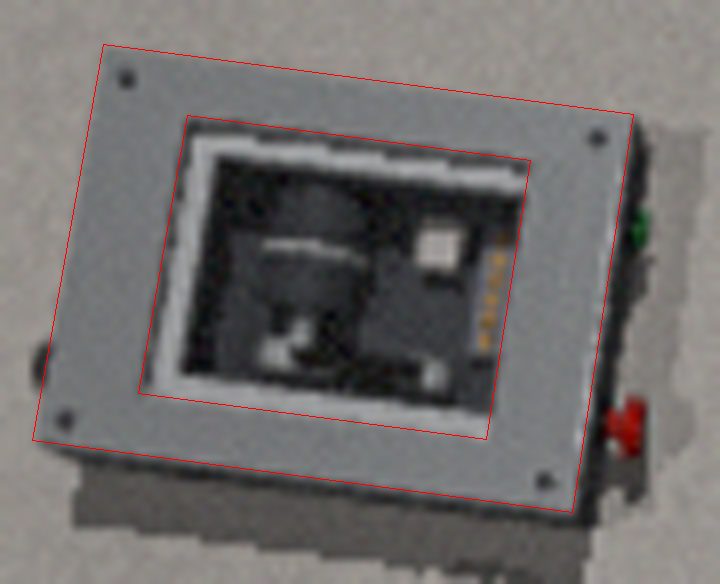

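```bash
cat > fit2.py <<'E'
import h
from h import *
T=cam('top');S=cam('scene')
B=board()
a=np.radians(10)
Tc=np.eye(4); Tc[:3,0]=[np.sin(a),0,np.cos(a)]; Tc[:3,1]=[0,1,0]; Tc[:3,2]=[-np.cos(a),0,np.sin(a)]; Tc[:3,3]=[.0269,0,.0926]
f=.01
cq=[((.075,-.06,f),(.075,.06,f)),((.075,-.06,0),(.075,.06,0)),((.075,-.06,0),(.075,-.06,.01)),((.075,.06,0),(.075,.06,.01))]
C=[(tr(Tc,P),tr(Tc,Q)) for P,Q in cq]
op=h.proj
for off in(0,-.5):
    h.proj=lambda c,P:op(c,P)+off
    for c in(T,S): 
        print(off,c['n'],'drive',fit([c],{c['n']:DU[:4]},(.5,.308,H-.12),(.006,.006,.03))[0].round(4),'rest',fit([c],{c['n']:B},(.552,.001,H-.13),(.006,.006,.03))[0].round(4),'cover',fit([c],{c['n']:C},(.517,-.293,H-.03),(.006,.006,.03))[0].round(4))
E
python3 fit2.py
```

```text
0 top drive [0.5004 0.3079 1.4469] rest [0.5519 0.0027 1.4227] cover [ 0.513  -0.2941  1.5628]
0 scene drive [0.502  0.3103 1.452 ] rest [0.5513 0.0024 1.441 ] cover [ 0.5257 -0.2928  1.5504]
-0.5 top drive [0.4988 0.3059 1.4477] rest [5.5000e-01 9.0000e-04 1.4195e+00] cover [ 0.5108 -0.2957  1.561 ]
-0.5 scene drive [0.5047 0.309  1.4513] rest [5.5350e-01 1.4000e-03 1.4433e+00] cover [ 0.5204 -0.2934  1.5517]
```

```bash
cat >> h.py <<'E'
def TT(R,p): 
    T=np.eye(4);T[:3,:3]=R;T[:3,3]=p;return T
def tcp():
    s=r.read_state(); return TT(Ro.from_rotvec(s['orientation']).as_matrix(),s['tcp_pos'])
def rel(T1,T0=None):
    T0=tcp() if T0 is None else T0
    D=np.linalg.inv(T0)@T1; return (D[:3,3]*1000).round(1),Ro.from_matrix(D[:3,:3]).as_rotvec().round(4)
def rows(T1,n=10,T0=None,ease=True):
    d,w=rel(T1,T0); k=np.arange(1,n+1)/n
    if ease: k=(1-np.cos(np.pi*k))/2
    print('xyz',[[float(round(v,1)) for v in d*a] for a in k]); print('rot',[[float(round(v,3)) for v in w*a] for a in k])
    print('total',d,w)
def cover_up(yaw,elev,p,at):
    """cover pose with its x elevated by elev above horizontal (x to heading yaw); local point 'at' placed at world p"""
    cx=np.array([np.cos(yaw)*np.cos(elev),np.sin(yaw)*np.cos(elev),np.sin(elev)]); cy=np.array([-np.sin(yaw),np.cos(yaw),0]); cz=np.cross(cx,cy)
    R=np.stack([cx,cy,cz],1); return TT(R,np.asarray(p)-R@np.asarray(at))
def gA(C,x=.053,y=0.): # edge grip, grasp point at cover (x,y,.005)
    R=C[:3,:3]; RT=np.stack([R[:,1],-R[:,2],-R[:,0]],1); return TT(RT,tr(C,[x,y,.005])-RT[:,2]*.003)
def gB(C,tilt=0.,y=0.): # handle grip; tilt about tool x
    R=C[:3,:3]; RT=np.stack([R[:,1],R[:,0],-R[:,2]],1)@Ro.from_rotvec([tilt,0,0]).as_matrix(); return TT(RT,tr(C,[0,y,.04])-RT[:,2]*.003)
def back(T,d): return T@TT(np.eye(3),[0,0,-d])
def unproj(c,uv,z):
    n=cv2.undistortPoints(np.array([[uv]],float),c['K'],np.array(c['dist_coeffs'],float))[0,0]
    R=np.array(c['R']);d=R.T@np.array([*n,1]);o=-R.T@np.array(c['t']); return o+d*(z-o[2])/d[2]
def clk(): print('clock',r.read_state()['clock'])
E
python3 - <<'E'
from h import *
S=cam('scene');T=cam('top')
print('S front top corners',unproj(S,(201.7-.4,246.7-.4),.1685),unproj(S,(239.2-.4,265.3-.4),.1685))
print('T top strip',unproj(T,(341.0,165.4),.167),unproj(T,(341,199.8),.167))
yaw=H-.032
C=cover_up(yaw,np.radians(80),[.518,-.2585,.1673],[.075,0,.005])
print('origin',C[:3,3], 'lowest',tr(C,[-.089,0,0]))
G=gA(C); A=back(G,.1); print(G[:3,3],A[:3,3]); 
rows(A)
E
```

```text
S front top corners [ 0.45836525 -0.25661239  0.1685    ] [ 0.57691341 -0.25970434  0.1685    ]
T top strip [ 0.57241596 -0.26048004  0.167     ] [ 0.45507075 -0.25801673  0.167     ]
origin [ 0.51774086 -0.26659543  0.09257118] lowest [ 0.51724639 -0.2820422   0.00492329]
[ 0.51789444 -0.26179763  0.14858865] [ 0.51845002 -0.2444417   0.24706943]
xyz [[-14.0, -12.8, 0.2], [-54.7, -50.0, 0.6], [-118.1, -107.8, 1.3], [-198.0, -180.8, 2.1], [-286.6, -261.6, 3.1], [-375.2, -342.4, 4.1], [-455.1, -415.4, 4.9], [-518.5, -473.2, 5.6], [-559.2, -510.4, 6.0], [-573.2, -523.2, 6.2]]
rot [[0.004, -0.001, -0.01], [0.016, -0.003, -0.039], [0.035, -0.007, -0.085], [0.059, -0.012, -0.142], [0.086, -0.018, -0.205], [0.113, -0.023, -0.269], [0.137, -0.029, -0.326], [0.156, -0.032, -0.371], [0.168, -0.035, -0.401], [0.172, -0.036, -0.411]]
total [-573.2 -523.2    6.2] [ 0.1721 -0.0359 -0.4107]
```

Request:
drive_tool --xyz '[[-20,-18,0],[-55,-50,0.5],[-95,-87,1],[-135,-123,1.5],[-177,-162,2],[-218,-199,2.5],[-260,-237,3],[-300,-274,3],[-340,-310,3.5],[-380,-347,4]]' --delta_rot '[[0,0,-0.01],[0.01,0,-0.04],[0.03,-0.01,-0.07],[0.04,-0.01,-0.1],[0.055,-0.01,-0.13],[0.065,-0.015,-0.16],[0.08,-0.015,-0.19],[0.09,-0.02,-0.22],[0.1,-0.02,-0.245],[0.115,-0.024,-0.272]]' --hand 0

```text
clock: 3.55
tcp_pos: [0.4202, -0.0043, 0.2495]
orientation: [-0.268, -3.123, 0.184]
force: [0.7, 0.2, 0.4]
width: 0.0432
```

```bash
python3 - <<'E'
from h import *
C=cover_up(H-.032,np.radians(80),[.516,-.2587,.1673],[.075,0,.005])
rows(back(gA(C),.08)); s=r.read_state();print(s['qpos'].round(3),s['width'])
E
```

```text
xyz [[-3.3, -5.4, 1.2], [-13.0, -21.0, 4.7], [-28.0, -45.3, 10.2], [-47.0, -75.9, 17.1], [-67.9, -109.8, 24.7], [-88.9, -143.8, 32.3], [-107.9, -174.4, 39.2], [-122.9, -198.7, 44.7], [-132.6, -214.3, 48.2], [-135.9, -219.7, 49.4]]
rot [[0.001, -0.0, -0.003], [0.005, -0.001, -0.013], [0.012, -0.002, -0.028], [0.02, -0.004, -0.048], [0.028, -0.006, -0.069], [0.037, -0.008, -0.09], [0.045, -0.009, -0.11], [0.051, -0.01, -0.125], [0.055, -0.011, -0.135], [0.057, -0.012, -0.138]]
total [-135.9 -219.7   49.4] [ 0.0567 -0.0115 -0.1382]
[-0.1    0.104 -0.407  1.06  -0.117  0.071] 0.043223644661434725
```

Request:
drive_tool --xyz '[[-6,-10,2],[-23,-37,8],[-45,-72,16],[-68,-110,25],[-92,-148,33],[-113,-183,41],[-130,-210,47],[-136,-220,49.5],[-136,-220,49.5],[-136,-220,49.5]]' --delta_rot '[[0.002,0,-0.006],[0.01,-0.002,-0.023],[0.019,-0.004,-0.045],[0.028,-0.006,-0.07],[0.038,-0.008,-0.093],[0.047,-0.01,-0.115],[0.054,-0.011,-0.132],[0.057,-0.012,-0.138],[0.057,-0.012,-0.138],[0.057,-0.012,-0.138]]'

```text
clock: 4.8
tcp_pos: [0.5154, -0.2454, 0.227]
orientation: [-0.05, -3.126, 0.273]
force: [0.6, 0.7, 0.2]
width: 0.0425
```

```bash
python3 - <<'E'
from h import *
C=cover_up(H-.032,np.radians(80),[.516,-.2587,.1673],[.075,0,.005])
rows(gA(C),8)
S=cam('scene');T=cam('top')
draw(S,[],'a1.png',(170,180,300,330),4);draw(T,[],'a2.png',(290,140,400,230),5)
clk()
E
python3 -c "
import cv2,numpy as np
R=lambda f:cv2.resize(cv2.imread('pics/'+f),(400,400))
cv2.imwrite('pics/m2.png',np.hstack([R('a1.png'),R('a2.png')]))"
```

```text
xyz [[-0.0, -0.1, 3.0], [-0.2, -0.4, 11.7], [-0.3, -0.9, 24.7], [-0.5, -1.4, 40.0], [-0.8, -1.9, 55.4], [-0.9, -2.4, 68.4], [-1.1, -2.7, 77.1], [-1.1, -2.8, 80.1]]
rot [[0.0, -0.0, -0.0], [0.0, -0.0, -0.0], [0.0, -0.0, -0.0], [0.0, -0.0, -0.0], [0.0, -0.0, -0.0], [0.001, -0.0, -0.0], [0.001, -0.0, -0.0], [0.001, -0.0, -0.0]]
total [-1.1 -2.8 80.1] [ 0.0006 -0.0003 -0.    ]
clock 4.9
```

View pics/m2.png

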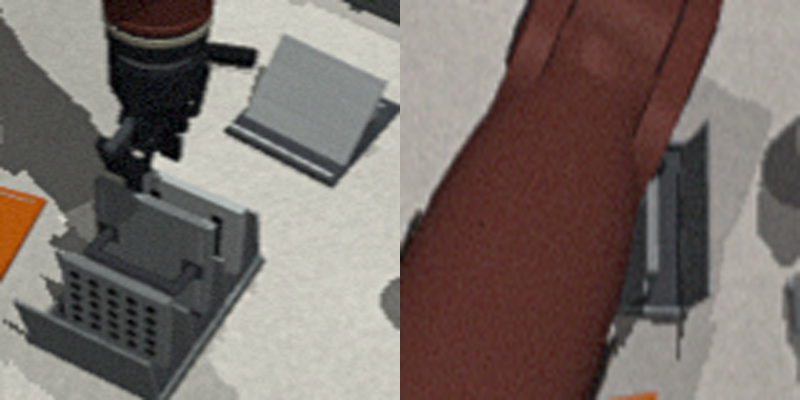

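Request:
drive_tool --xyz '[[0,-0.5,4],[0,-1.5,15],[-0.5,-2.5,30],[-1,-2.8,45],[-1,-2.8,60],[-1,-2.8,72],[-1,-2.8,78],[-1,-2.8,80],[-1,-2.8,80],[-1,-2.8,80]]' --delta_rot '[[0,0,0],[0,0,0],[0,0,0],[0,0,0],[0,0,0],[0,0,0],[0,0,0],[0,0,0],[0,0,0],[0,0,0]]'

```text
clock: 6.15
tcp_pos: [0.5164, -0.2633, 0.1491]
orientation: [-0.051, -3.127, 0.274]
force: [-0.2, 0.9, -0.3]
width: 0.0427
```

Request:
drive_tool --xyz '[[0,0,0],[0,0,0],[0,0,0],[0,0,0],[0,0,0],[0,0,0],[0,0,-1],[0,0,-4],[0,0,-8],[0,0,-12]]' --delta_rot '[[0,0,0],[0,0,0],[0,0,0],[0,0,0],[0,0,0],[0,0,0],[0,0,0],[0,0,0],[0,0,0],[0,0,0]]' --hand 1

```text
clock: 7.4
tcp_pos: [0.5161, -0.2611, 0.1606]
orientation: [-0.051, -3.126, 0.273]
force: [-0.1, -0.1, -2.7]
width: 0.0095
```

```bash
python3 - <<'E'
from h import *
S=cam('scene')
draw(S,[],'a3.png',(170,180,300,330),4); s=r.read_state();print(s)
E
```

```text
{'clock': 7.45, 'qpos': array([-0.51388561,  0.40774358, -0.24999585,  0.83106038, -0.15450772,
       -0.487514  ]), 'joint_vel': array([-0.00084934,  0.00066143, -0.00258055, -0.01729428,  0.00077311,
       -0.00320826]), 'effort': array([-2.80981259e-01, -5.92118561e+01,  3.11511576e+01, -1.09243233e+00,
       -8.33429899e-01, -1.02831292e-02]), 'tcp_pos': array([ 0.51639454, -0.26114665,  0.16118376]), 'orientation': array([-0.05116366, -3.12686154,  0.27394108]), 'force': array([ 0.62095356,  0.17776258, -1.87087487]), 'moment': array([0.2826526 , 0.00272669, 0.04292955]), 'width': 0.008977780285658299}
```

View pics/a3.png

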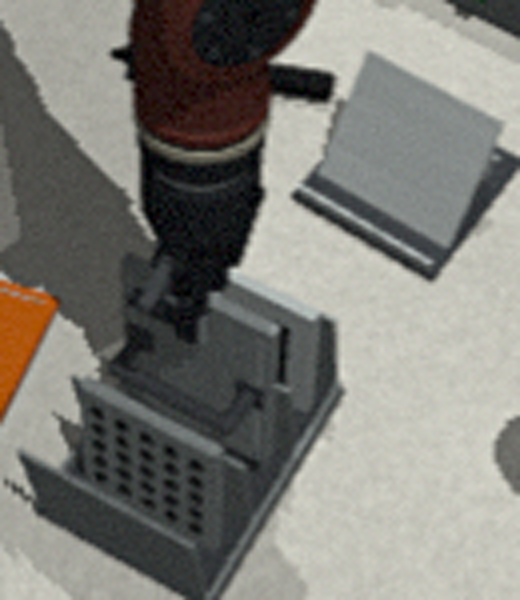

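Request:
drive_tool --xyz '[[0,0,-6],[0,-1,-18],[0,-2,-35],[0,-4,-55],[0,-6,-77],[0,-8,-99],[0,-10,-120],[0,-12,-138],[0,-13,-150],[0,-13,-155]]' --delta_rot '[[0,0,0],[0,0,0],[0,0,0],[0,0,0],[0,0,0],[0,0,0],[0,0,0],[0,0,0],[0,0,0],[0,0,0]]'

```text
clock: 8.7
tcp_pos: [0.5168, -0.2471, 0.3162]
orientation: [-0.051, -3.127, 0.274]
force: [-0.1, -0.1, -2.8]
width: 0.0096
```

```bash
python3 - <<'E'
from h import *
S=cam('scene');T=cam('top')
draw(S,[],'a4.png',(150,150,310,330),3);draw(T,[],'a5.png',(220,120,400,230),4);s=r.read_state();print(s['force'],s['moment'],s['width'],s['tcp_pos'])
E
python3 -c "
import cv2,numpy as np
R=lambda f:cv2.resize(cv2.imread('pics/'+f),(400,400))
cv2.imwrite('pics/m3.png',np.hstack([R('a4.png'),R('a5.png')]))"
```

```text
[ 0.43648884  0.35140161 -3.09070357] [ 0.34187202  0.01166632 -0.01454211] 0.00940772039282685 [ 0.5167169  -0.24699842  0.3155673 ]
```

View pics/m3.png

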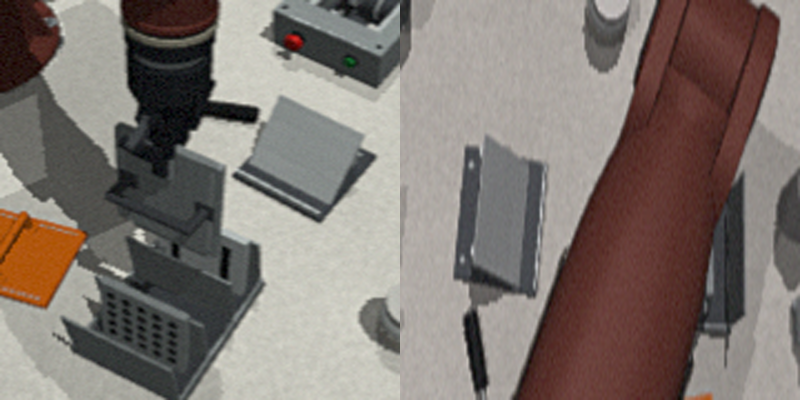

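```bash
cat >> h.py <<'E'
REST=pose(.5515,.0025,H-.134)
def cov_rest(dn=0.,dz=0.,dy=0.,elev=50): # tongue back corner at rest corner, offset dn normal, dz up along the slope
    C=cover_up(H-.134,np.radians(elev),tr(REST,[-.045,dy,.006]),[-.089,0,0])
    C[:3,3]+=C[:3,2]*dn+C[:3,0]*dz; return C
E
python3 - <<'E'
from h import *
A=gA(cov_rest(.06,.08)); print(A[:3,3]); rows(A)
B=gA(cov_rest(.004,.004)); print(B[:3,3]); rows(B,8,A)
E
```

```text
[0.55815783 0.05188758 0.22014119]
xyz [[-0.8, 7.6, 1.0], [-3.0, 29.8, 4.0], [-6.5, 64.3, 8.6], [-10.9, 107.8, 14.5], [-15.8, 156.0, 20.9], [-20.7, 204.3, 27.4], [-25.1, 247.8, 33.3], [-28.6, 282.3, 37.9], [-30.8, 304.5, 40.9], [-31.6, 312.1, 41.9]]
rot [[0.013, 0.001, 0.002], [0.05, 0.004, 0.009], [0.108, 0.009, 0.019], [0.181, 0.015, 0.032], [0.262, 0.022, 0.046], [0.342, 0.029, 0.061], [0.415, 0.035, 0.074], [0.473, 0.039, 0.084], [0.51, 0.043, 0.091], [0.523, 0.044, 0.093]]
total [-31.6 312.1  41.9] [0.5231 0.0436 0.0928]
[0.55736247 0.04598758 0.12592571]
xyz [[0.0, 2.1, 2.9], [0.0, 8.2, 11.1], [0.0, 17.3, 23.5], [0.0, 28.0, 38.0], [0.0, 38.7, 52.5], [0.0, 47.8, 64.9], [0.0, 53.9, 73.1], [0.0, 56.0, 76.0]]
rot [[0.0, -0.0, 0.0], [0.0, -0.0, 0.0], [0.0, -0.0, 0.0], [0.0, -0.0, 0.0], [0.0, -0.0, 0.0], [0.0, -0.0, 0.0], [0.0, -0.0, 0.0], [0.0, -0.0, 0.0]]
total [ 0. 56. 76.] [ 0. -0.  0.]
```

Request:
drive_tool --xyz '[[-1,10,0],[-3,33,2],[-7,68,6],[-11,110,12],[-16,158,20],[-21,205,27],[-25,248,33],[-29,282,38],[-31,305,41],[-31.5,312,42]]' --delta_rot '[[0.013,0,0],[0.05,0.004,0.009],[0.11,0.009,0.019],[0.18,0.015,0.032],[0.26,0.022,0.046],[0.34,0.029,0.061],[0.415,0.035,0.074],[0.473,0.039,0.084],[0.51,0.043,0.091],[0.523,0.044,0.093]]'

```text
clock: 10.05
tcp_pos: [0.5575, 0.0538, 0.218]
orientation: [-0.191, -2.902, 1.057]
force: [0.5, -0.6, -3.1]
width: 0.0092
```

```bash
python3 - <<'E'
from h import *
S=cam('scene');T=cam('top')
Cn=tcp()@np.linalg.inv(gA(np.eye(4))) # cover pose by nominal grip
q=[(-.075,-.06,.01),(-.075,.06,.01),(.075,.06,.01),(.075,-.06,.01)]
E=[(tr(Cn,q[i]),tr(Cn,q[(i+1)%4])) for i in range(4)]+[(tr(Cn,[-.089,-.045,0]),tr(Cn,[-.089,.045,0])),(tr(Cn,[0,-.051,.04]),tr(Cn,[0,.051,.04]))]
draw(S,E,'a6.png',(200,130,330,260),5);draw(T,E,'a7.png',(220,130,320,230),5);
rows(gA(cov_rest(.004,.004)),8); s=r.read_state();print(s['force'],s['qpos'])
E
python3 -c "
import cv2,numpy as np
R=lambda f:cv2.resize(cv2.imread('pics/'+f),(400,400))
cv2.imwrite('pics/m4.png',np.hstack([R('a6.png'),R('a7.png')]))"
```

```text
xyz [[-0.0, 2.1, 2.9], [-0.1, 8.0, 11.0], [-0.2, 16.9, 23.3], [-0.3, 27.4, 37.7], [-0.5, 37.8, 52.1], [-0.6, 46.7, 64.4], [-0.7, 52.6, 72.5], [-0.7, 54.7, 75.4]]
rot [[-0.0, -0.0, 0.0], [-0.0, -0.0, 0.0], [-0.0, -0.0, 0.001], [-0.0, -0.0, 0.001], [-0.0, -0.0, 0.001], [-0.0, -0.001, 0.002], [-0.0, -0.001, 0.002], [-0.0, -0.001, 0.002]]
total [-0.7 54.7 75.4] [-0.0001 -0.0006  0.0019]
[-0.50286782  0.05837396 -3.64544759] [ 0.28185466  0.64038833  0.10986824  1.3678484  -0.6283924   0.52151289]
```

View pics/m4.png

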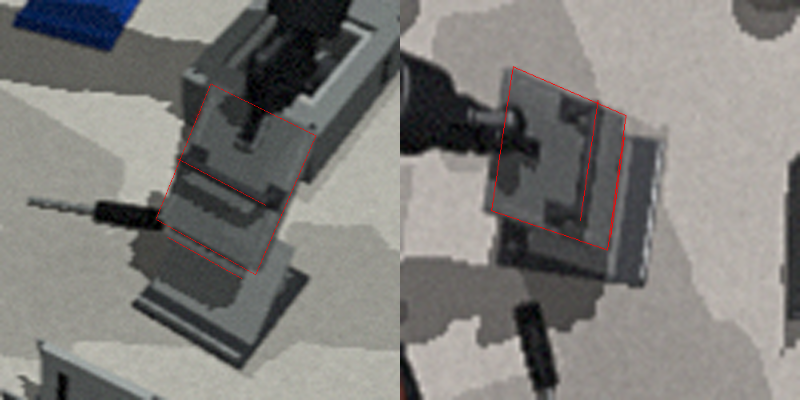

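Request:
drive_tool --xyz '[[0,5,5],[0,14,16],[-0.5,24,30],[-0.5,34,44],[-0.5,43,57],[-0.5,50,67],[-0.5,53.5,73.5],[-0.5,54.5,75.5],[-0.5,54.5,75.5],[-0.5,54.5,75.5]]' --delta_rot '[[0,0,0],[0,0,0],[0,0,0],[0,0,0],[0,0,0],[0,0,0],[0,0,0],[0,0,0],[0,0,0],[0,0,0]]'

```text
clock: 11.4
tcp_pos: [0.5577, 0.0451, 0.1273]
orientation: [-0.195, -2.904, 1.056]
force: [-0.0, 0.3, -3.2]
width: 0.009
```

```bash
python3 - <<'E'
from h import *
S=cam('scene');T=cam('top')
draw(S,[],'a6.png',(200,150,310,260),5);draw(T,[],'a7.png',(220,130,320,230),5);
rows(gA(cov_rest(.0,.0)),8); s=r.read_state();print(s['force'],s['moment'])
E
python3 -c "
import cv2,numpy as np
R=lambda f:cv2.resize(cv2.imread('pics/'+f),(400,400))
cv2.imwrite('pics/m5.png',np.hstack([R('a6.png'),R('a7.png')]))"
```

```text
xyz [[0.0, 0.2, 0.2], [0.1, 0.8, 0.7], [0.1, 1.7, 1.4], [0.2, 2.7, 2.2], [0.3, 3.8, 3.1], [0.3, 4.7, 3.8], [0.4, 5.3, 4.3], [0.4, 5.5, 4.5]]
rot [[0.0, -0.0, -0.0], [0.0, -0.0, -0.0], [0.0, -0.0, -0.0], [0.0, -0.0, -0.0], [0.0, -0.0, -0.0], [0.0, -0.0, -0.0], [0.0, -0.0, -0.0], [0.0, -0.0, -0.0]]
total [0.4 5.5 4.5] [ 0.0004 -0.0003 -0.0002]
[-0.14955872  0.06565724 -2.45654006] [ 1.19591727 -0.16587606  0.04499669]
```

View pics/m5.png

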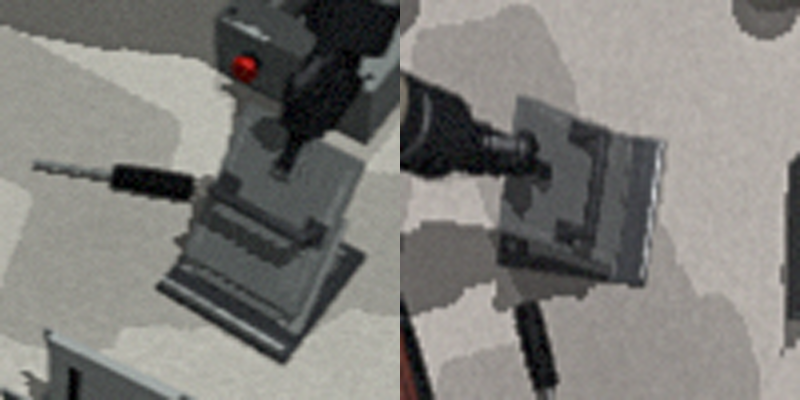

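Request:
drive_tool --xyz '[[0,0.5,0.5],[0,1,1],[0,1.5,1.5],[0,2,2],[0,2.5,2.5],[0,3,3],[0,3.5,3.5],[0,4,4],[0,4,4],[0,4,4]]' --delta_rot '[[0,0,0],[0,0,0],[0,0,0],[0,0,0],[0,0,0],[0,0,0],[0,0,0],[0,0,0],[0,0,0],[0,0,0]]'

```text
clock: 12.75
tcp_pos: [0.5576, 0.0452, 0.1214]
orientation: [-0.195, -2.903, 1.057]
force: [-0.3, -1.6, -1.0]
width: 0.0093
```

```bash
python3 - <<'E'
from h import *
S=cam('scene');draw(S,[],'a8.png',(210,150,310,250),6)
rows(gA(cov_rest(.0,.0)),2); s=r.read_state();print(s['force'],s['moment'])
E
```

```text
xyz [[0.1, 0.8, 0.0], [0.3, 1.7, 0.1]]
rot [[-0.0, -0.0, -0.0], [-0.0, -0.001, -0.0]]
total [0.3 1.7 0.1] [-0.0002 -0.0007 -0.0001]
[-0.56417963 -1.8892306  -0.2488235 ] [ 0.33440359 -0.16873633 -0.03567203]
```

View pics/a8.png

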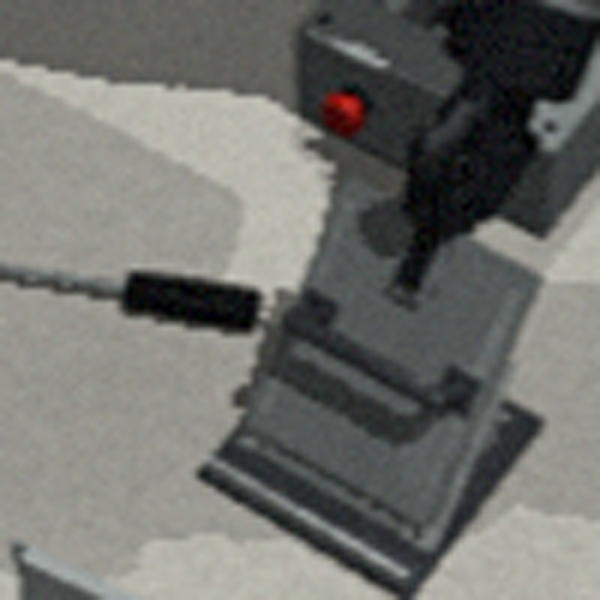

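Request:
drive_tool --xyz '[[0,0,0],[0,0,0],[0,0,0],[0,0,0],[0,0,0],[0,0,-3],[0,0,-12],[0,0,-27],[0,0,-48],[0,0,-70]]' --delta_rot '[[0,0,0],[0,0,0],[0,0,0],[0,0,0],[0,0,0],[0,0,0],[0,0,0],[0,0,0],[0,0,0],[0,0,0]]' --hand 0

```text
clock: 14.05
tcp_pos: [0.5637, 0.0907, 0.1759]
orientation: [-0.195, -2.903, 1.056]
force: [0.3, 0.2, 0.5]
width: 0.0428
```

```bash
python3 - <<'E'
from h import *
S=cam('scene');T=cam('top')
Cn=cov_rest()
q=[(-.075,-.06,.01),(-.075,.06,.01),(.075,.06,.01),(.075,-.06,.01)]
E=[(tr(Cn,q[i]),tr(Cn,q[(i+1)%4])) for i in range(4)]+[(tr(Cn,[0,-.051,.04]),tr(Cn,[0,.051,.04]))]
draw(S,E,'a6.png',(200,150,310,260),5);draw(T,E,'a7.png',(220,130,320,230),5);
for n in('cover','handle_mid','top_edge','tongue_tip'):
  for c in('scene','top'): print(n,c,[(np.round(d['point'],4).tolist(),round(d['score'],2)) for d in cams.place_of(n,c) if d['point'][1]>-.15])
print(tr(Cn,[[0,0,0],[0,0,.04],[.075,0,.005],[-.089,0,.002]]).round(4))
s=r.read_state();print(s['force'],s['moment'],s['tcp_pos'])
E
python3 -c "
import cv2,numpy as np
R=lambda f:cv2.resize(cv2.imread('pics/'+f),(400,400))
cv2.imwrite('pics/m6.png',np.hstack([R('a6.png'),R('a7.png')]))"
```

```text
cover scene [([0.5572, 0.0132, 0.0786], 0.61)]
cover top [([0.5524, 0.0143, 0.0799], 0.89), ([0.781, 0.1843, 0.0011], 0.73)]
handle_mid scene [([0.5498, -0.0176, 0.0983], 0.87)]
handle_mid top [([0.5463, -0.0219, 0.0998], 0.82)]
top_edge scene [([0.5609, 0.0567, 0.1374], 0.96)]
top_edge top [([0.557, 0.0553, 0.132], 0.87)]
tongue_tip scene [([0.5456, -0.046, 0.0074], 0.73)]
tongue_tip top [([0.5479, -0.0464, 0.009], 0.88)]
[[ 0.5531  0.0146  0.0742]
 [ 0.549  -0.0158  0.0999]
 [ 0.5591  0.0586  0.1348]
 [ 0.5453 -0.0436  0.0073]]
[0.09869083 0.06540602 0.14716553] [ 0.64369177 -0.11410724 -0.06671866] [0.56331575 0.0895464  0.17451187]
```

View pics/m6.png

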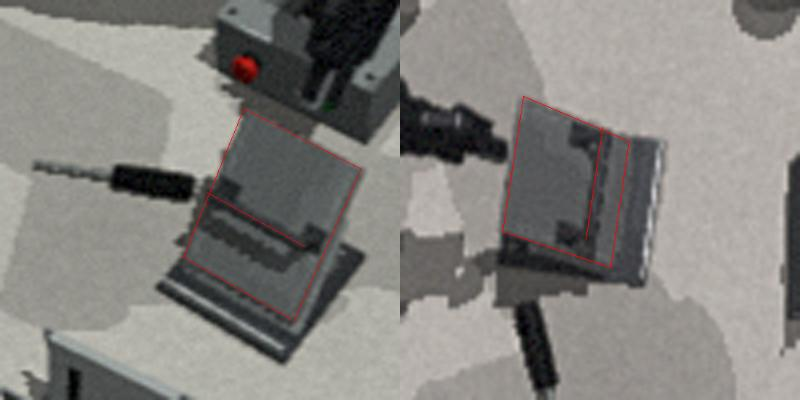

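```bash
cat > fit3.py <<'E'
from h import *
S=cam('scene');T=cam('top')
Cn=np.linalg.inv(REST)@cov_rest()
f=.01; q=[(-.075,-.06,f),(-.075,.06,f),(.075,.06,f),(.075,-.06,f)]
E=[(q[1],q[2]),(q[2],q[3]),(q[3],q[0])]
# handle bar silhouettes
E=[(tr(Cn,P),tr(Cn,Q)) for P,Q in E]
for cs in([S],[T],[S,T]):
    p,v=fit(cs,{'scene':E,'top':E},(.5515,.0025,H-.134),(.006,.006,.05))
    print([c['n'] for c in cs],p.round(4),p[2]-H, 'handle',tr(pose(*p)@Cn,[0,0,.04]).round(4))
g=[(tr(pose(*p),P),tr(pose(*p),Q)) for P,Q in E]
draw(S,g,'a6.png',(200,150,310,260),5);draw(T,g,'a7.png',(220,130,320,230),5);
E
python3 fit3.py
python3 -c "
import cv2,numpy as np
R=lambda f:cv2.resize(cv2.imread('pics/'+f),(400,400))
cv2.imwrite('pics/m6.png',np.hstack([R('a6.png'),R('a7.png')]))"
```

```text
['scene'] [0.5539 0.0039 1.451 ] -0.11975627101675168 handle [ 0.5517 -0.0144  0.0999]
['top'] [0.5535 0.0068 1.4312] -0.13957601833195632 handle [ 0.551  -0.0115  0.0999]
['scene', 'top'] [0.5533 0.0063 1.4399] -0.13085423008131558 handle [ 0.5509 -0.012   0.0999]
```

View pics/m6.png

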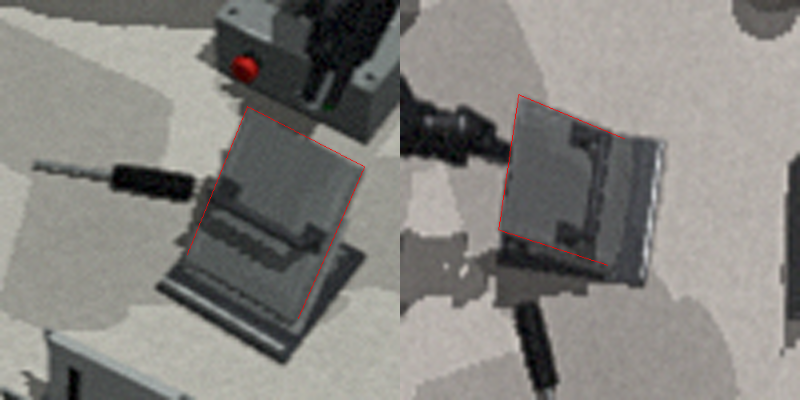

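```bash
cat >> h.py <<'E'
CR=cov_rest()
E
python3 - <<'E'
from h import *
G=gB(CR); A=back(G,.11); print(A[:3,3],G[:3,3])
V=gB(cover_up(H-.134,0,[.552,-.01,.31],[0,0,.04])); 
rows(V); rows(A,10,V)
s=r.read_state();print(s['qpos'])
E
```

```text
[ 0.53747251 -0.10155545  0.17252446] [ 0.54873024 -0.01804596  0.10181782]
xyz [[-0.0, -4.1, -1.0], [-0.2, -15.8, -4.0], [-0.4, -34.2, -8.5], [-0.7, -57.3, -14.3], [-0.9, -82.9, -20.7], [-1.2, -108.5, -27.1], [-1.5, -131.6, -32.9], [-1.7, -150.0, -37.4], [-1.9, -161.7, -40.4], [-1.9, -165.8, -41.4]]
rot [[-0.017, -0.0, -0.0], [-0.067, -0.0, -0.0], [-0.144, -0.0, -0.0], [-0.241, -0.0, -0.0], [-0.349, -0.001, -0.0], [-0.457, -0.001, -0.0], [-0.554, -0.001, -0.0], [-0.632, -0.001, -0.0], [-0.681, -0.001, -0.0], [-0.698, -0.001, -0.0]]
total [  -1.9 -165.8  -41.4] [-6.983e-01 -1.300e-03 -4.000e-04]
xyz [[0.1, -2.3, 3.4], [0.2, -8.9, 13.4], [0.5, -19.1, 29.0], [0.8, -32.0, 48.5], [1.1, -46.3, 70.2], [1.4, -60.7, 92.0], [1.7, -73.6, 111.5], [2.0, -83.8, 127.1], [2.1, -90.4, 137.1], [2.2, -92.7, 140.5]]
rot [[-0.021, 0.0, 0.0], [-0.083, 0.0, 0.0], [-0.18, 0.0, 0.0], [-0.302, 0.0, 0.0], [-0.436, 0.0, 0.0], [-0.571, 0.0, 0.0], [-0.693, 0.0, 0.0], [-0.789, 0.0, 0.0], [-0.851, 0.0, 0.0], [-0.873, 0.0, 0.0]]
total [  2.2 -92.7 140.5] [-0.8727  0.      0.    ]
[ 0.3343677   0.72349354  0.14015537  1.35096724 -0.6102278   0.58437851]
```

Request:
drive_tool --xyz '[[0,-3,-8],[0,-14,-20],[0,-33,-30],[0,-57,-36],[-1,-83,-40],[-1,-108,-41],[-1.5,-132,-41],[-1.5,-150,-41],[-2,-162,-41],[-2,-166,-41]]' --delta_rot '[[-0.01,0,0],[-0.06,0,0],[-0.14,0,0],[-0.24,0,0],[-0.35,0,0],[-0.46,0,0],[-0.555,0,0],[-0.63,0,0],[-0.68,0,0],[-0.698,0,0]]'

```text
clock: 15.9
tcp_pos: [0.5523, -0.0111, 0.3142]
orientation: [0.213, 3.133, 0.001]
force: [1.4, -0.3, -0.5]
width: 0.0428
```

Request:
drive_tool --xyz '[[0,-3,3],[0,-12,12],[0,-26,28],[1,-42,48],[1,-56,70],[1.5,-69,92],[1.5,-80,112],[2,-88,127],[2,-92,137],[2,-93,140]]' --delta_rot '[[-0.02,0,0],[-0.09,0,0],[-0.2,0,0],[-0.33,0,0],[-0.46,0,0],[-0.59,0,0],[-0.71,0,0],[-0.8,0,0],[-0.855,0,0],[-0.873,0,0]]'

```text
clock: 17.15
tcp_pos: [0.5371, -0.1018, 0.1713]
orientation: [0.19, 2.791, 1.306]
force: [0.3, -0.2, -0.0]
width: 0.043
```

```bash
python3 - <<'E'
from h import *
S=cam('scene');T=cam('top')
draw(S,[],'a6.png',(180,130,310,260),5);draw(T,[],'a7.png',(220,110,340,230),5);
for n in('handle_mid',):
  for c in('scene','top'): print(n,c,[(np.round(d['point'],4).tolist(),round(d['score'],2)) for d in cams.place_of(n,c) if d['point'][1]>-.15])
rows(gB(CR),8)
s=r.read_state();print(s['force'],s['qpos'])
E
python3 -c "
import cv2,numpy as np
R=lambda f:cv2.resize(cv2.imread('pics/'+f),(400,400))
cv2.imwrite('pics/m7.png',np.hstack([R('a6.png'),R('a7.png')]))"
```

```text
handle_mid scene [([0.5482, -0.0174, 0.0974], 0.74)]
handle_mid top [([0.5445, -0.0246, 0.1002], 0.89)]
xyz [[0.0, -0.0, 4.2], [0.0, -0.1, 16.2], [0.1, -0.2, 34.1], [0.1, -0.3, 55.2], [0.2, -0.5, 76.4], [0.3, -0.6, 94.3], [0.3, -0.7, 106.3], [0.3, -0.7, 110.5]]
rot [[-0.0, -0.0, 0.0], [-0.0, -0.0, 0.0], [-0.0, -0.0, 0.0], [-0.0, -0.0, 0.0], [-0.0, -0.0, 0.0], [-0.001, -0.0, 0.0], [-0.001, -0.0, 0.0], [-0.001, -0.0, 0.0]]
total [  0.3  -0.7 110.5] [-0.0007 -0.0005  0.0002]
[-0.55504702 -0.54035946  0.15032156] [-0.69855663  0.72340747 -0.00383502  1.41095099  0.70303534 -0.77805066]
```

View pics/m7.png

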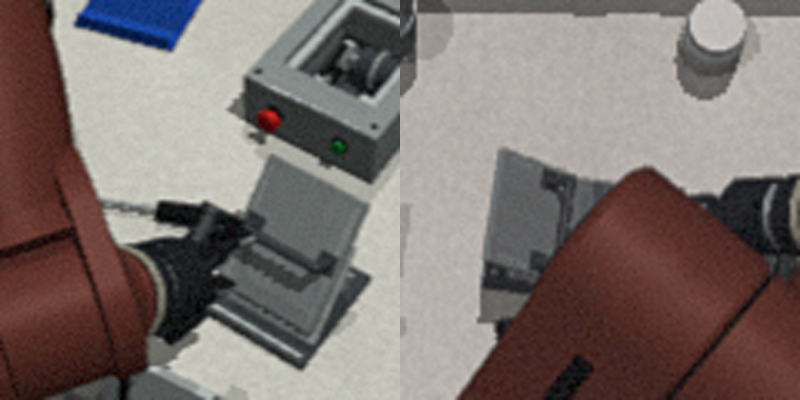

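Request:
drive_tool --xyz '[[0,0,5],[0,0,18],[0,-0.5,36],[0,-0.5,56],[0,-0.5,76],[0,-0.5,94],[0,-0.5,105],[0,-0.5,110],[0,-0.5,110],[0,-0.5,110]]' --delta_rot '[[0,0,0],[0,0,0],[0,0,0],[0,0,0],[0,0,0],[0,0,0],[0,0,0],[0,0,0],[0,0,0],[0,0,0]]'

```text
clock: 18.6
tcp_pos: [0.549, -0.0193, 0.1022]
orientation: [0.188, 2.79, 1.301]
force: [-0.2, 0.2, -1.1]
width: 0.0426
```

```bash
python3 - <<'E'
from h import *
S=cam('scene')
draw(S,[],'a9.png',(190,140,310,250),6)
rows(gB(CR),2)
s=r.read_state();print(s['force'],s['moment'])
E
```

```text
xyz [[0.2, 0.2, 0.6], [0.5, 0.5, 1.2]]
rot [[0.0, 0.0, -0.0], [0.0, 0.001, -0.001]]
total [0.5 0.5 1.2] [ 0.0001  0.0007 -0.0006]
[ 0.38833221 -0.21843576  0.185507  ] [-0.80264211  0.0669054  -0.00370162]
```

View pics/a9.png

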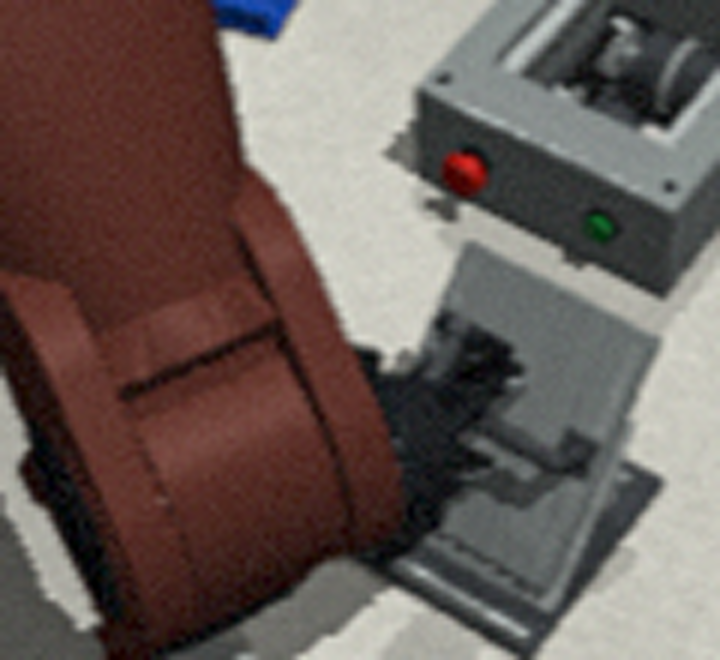

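Request:
drive_tool --xyz '[[0,0,1],[0,0,1],[0,0,1],[0,0,1],[0,0,1],[0,0,1],[0,0,1],[0,0,1],[0,0,1],[0,0,1]]' --delta_rot '[[0,0,0],[0,0,0],[0,0,0],[0,0,0],[0,0,0],[0,0,0],[0,0,0],[0,0,0],[0,0,0],[0,0,0]]' --hand 1

```text
clock: 19.9
tcp_pos: [0.549, -0.0185, 0.1012]
orientation: [0.188, 2.791, 1.301]
force: [-0.7, -6.6, 0.4]
width: 0.0101
```

```bash
python3 - <<'E'
from h import *
s=r.read_state();print(s['force'],s['moment'],s['width'],s['tcp_pos'],s['qpos'])
print(rel(gB(CR)))
E
```

```text
[-0.70445362 -6.64928398  0.35500013] [-1.4096484   0.30226242  0.11408874] 0.010052522567116239 [ 0.5489728  -0.01847936  0.10122713] [-0.57331116  0.74072507 -0.18543615  1.11333975  0.76592388 -0.63031189]
(array([ 0.3,  0.7, -0.1]), array([-0.0003,  0.0002, -0.0007]))
```

```bash
cat >> h.py <<'E'
DR=np.array([.5010,.3088,H-.1215])
def cov_drive(th,rx,rz,dy=0.,D=None):
    D=DR if D is None else D
    return cover_up(D[2],np.radians(th),tr(pose(*D),[rx/1000,dy/1000,rz/1000]),[-.075,0,0])
E
python3 - <<'E'
from h import *
L=TT(tcp()[:3,:3],tcp()[:3,3]+[0,0,.09]+CR[:3,2]*.02)
rows(L)
P=gB(cov_drive(25,-60,105)); print(P[:3,3]); rows(P,10,L)
E
```

```text
xyz [[0.0, 1.7, -1.9], [0.0, 6.6, -7.4], [0.0, 14.2, -16.1], [0.0, 23.8, -26.9], [0.0, 34.4, -38.9], [0.0, 45.1, -51.0], [0.0, 54.7, -61.8], [0.0, 62.3, -70.5], [0.0, 67.2, -76.0], [0.0, 68.9, -77.9]]
rot [[0.0, -0.0, -0.0], [0.0, -0.0, -0.0], [0.0, -0.0, -0.0], [0.0, -0.0, -0.0], [0.0, -0.0, -0.0], [0.0, -0.0, -0.0], [0.0, -0.0, -0.0], [0.0, -0.0, -0.0], [0.0, -0.0, -0.0], [0.0, -0.0, -0.0]]
total [  0.   68.9 -77.9] [ 0. -0. -0.]
[0.49976381 0.29867569 0.1756676 ]
xyz [[2.2, 4.5, 6.5], [8.7, 17.8, 25.4], [18.8, 38.3, 54.8], [31.5, 64.2, 91.8], [45.6, 92.9, 132.8], [59.8, 121.7, 173.9], [72.5, 147.6, 210.9], [82.6, 168.1, 240.3], [89.1, 181.4, 259.2], [91.3, 185.9, 265.7]]
rot [[0.011, 0.0, -0.0], [0.042, 0.001, -0.001], [0.09, 0.002, -0.002], [0.151, 0.003, -0.004], [0.218, 0.004, -0.005], [0.285, 0.005, -0.007], [0.346, 0.006, -0.008], [0.394, 0.007, -0.01], [0.425, 0.008, -0.01], [0.436, 0.008, -0.011]]
total [ 91.3 185.9 265.7] [ 0.436   0.0077 -0.0107]
```

Request:
drive_tool --xyz '[[0,1,-3],[0,5,-9],[0,13,-18],[0,23,-29],[0,34,-41],[0,45,-52],[0,55,-63],[0,62,-71],[0,67,-76],[0,69,-78]]' --delta_rot '[[0,0,0],[0,0,0],[0,0,0],[0,0,0],[0,0,0],[0,0,0],[0,0,0],[0,0,0],[0,0,0],[0,0,0]]'

```text
clock: 21.15
tcp_pos: [0.5469, -0.0334, 0.2045]
orientation: [0.188, 2.791, 1.302]
force: [-0.1, -0.2, -3.4]
width: 0.01
```

```bash
cat > ov.py <<'E'
from h import *
import sys
def cedges(C):
    q=[(-.075,-.06,.01),(-.075,.06,.01),(.075,.06,.01),(.075,-.06,.01)]
    return [(tr(C,q[i]),tr(C,q[(i+1)%4])) for i in range(4)]+[(tr(C,[-.089,-.045,0]),tr(C,[-.089,.045,0])),(tr(C,[0,-.051,.04]),tr(C,[0,.051,.04]))]
def show(C,f,bs,bt,edges=True):
    S=cam('scene');T=cam('top'); E=cedges(C) if edges else []
    draw(S,E,'_s.png',bs,5);draw(T,E,'_t.png',bt,5)
    R=lambda g:cv2.resize(cv2.imread('pics/'+g),(400,400),interpolation=cv2.INTER_AREA)
    cv2.imwrite('pics/'+f,np.hstack([R('_s.png'),R('_t.png')])); return S,T
def held(): return tcp()@np.linalg.inv(gB(np.eye(4)))
E
python3 - <<'E'
from ov import *
show(held(),'b1.png',(190,100,310,220),(200,110,320,230))
s=r.read_state();print(s['force'],s['moment'],s['width'])
rows(gB(cov_drive(25,-60,105)))
E
```

```text
[ 1.01769772 -0.01736935 -2.30416741] [-1.30452259  0.15967829  0.03923545] 0.009973119030840446
xyz [[2.2, 4.5, 6.5], [8.7, 17.7, 25.4], [18.8, 38.2, 54.8], [31.5, 64.1, 91.8], [45.6, 92.7, 132.8], [59.7, 121.3, 173.9], [72.4, 147.2, 210.9], [82.5, 167.7, 240.3], [89.0, 180.9, 259.2], [91.2, 185.4, 265.7]]
rot [[0.011, 0.0, -0.0], [0.042, 0.001, -0.001], [0.09, 0.002, -0.002], [0.151, 0.003, -0.004], [0.218, 0.004, -0.005], [0.286, 0.005, -0.007], [0.347, 0.006, -0.009], [0.395, 0.007, -0.01], [0.426, 0.007, -0.011], [0.437, 0.007, -0.011]]
total [ 91.2 185.4 265.7] [ 0.4368  0.0074 -0.0108]
```

View pics/b1.png

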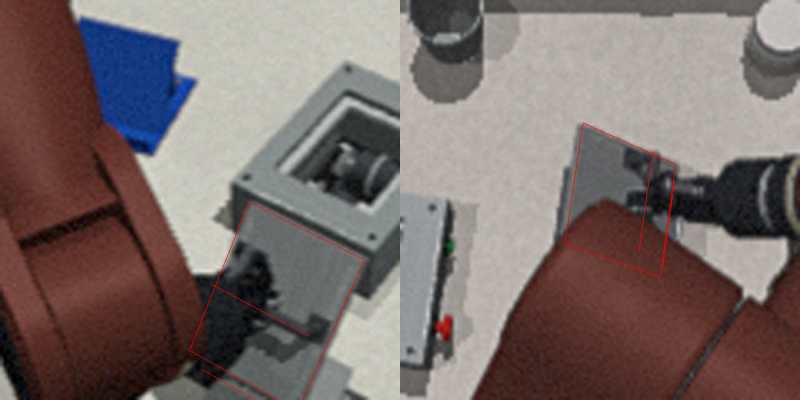

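Request:
drive_tool --xyz '[[2,5,6],[9,20,24],[19,43,52],[31,70,88],[46,99,129],[60,127,170],[72,151,208],[82,169,239],[89,181,259],[91,185.5,265.5]]' --delta_rot '[[0.01,0,0],[0.04,0,0],[0.09,0.002,-0.002],[0.15,0.003,-0.004],[0.22,0.004,-0.005],[0.29,0.005,-0.007],[0.35,0.006,-0.009],[0.395,0.007,-0.01],[0.425,0.007,-0.011],[0.437,0.007,-0.011]]'

```text
clock: 22.5
tcp_pos: [0.4982, 0.3003, 0.1755]
orientation: [0.181, 3.038, 0.672]
force: [-0.1, -0.4, -2.3]
width: 0.0102
```

```bash
python3 - <<'E'
from ov import *
show(held(),'b2.png',(240,60,350,170),(120,130,240,250))
show(held(),'b3.png',(240,60,350,170),(120,130,240,250),False)
s=r.read_state();print(s['force'],s['moment'],s['width'],s['qpos'])
rows(gB(cov_drive(25,-60,105)))
for n in('handle_mid','top_edge','tongue_tip','cover','lip_edge','seat'):
  for c in('scene','top'): print(n,c,[(np.round(d['point'],4).tolist(),round(d['score'],2)) for d in cams.place_of(n,c) if d['point'][1]>.15])
print(tr(held(),[[0,0,.04],[.075,0,.005],[-.089,0,.002],[0,0,0]]).round(4)); clk()
E
```

```text
[ 0.85570545 -0.71488288 -2.84096184] [-0.69930193  0.09345756 -0.00284524] 0.01003983750667844 [ 0.19778023  0.32806859 -0.40309914  0.69417619  0.41260711  0.35019607]
xyz [[0.0, 0.0, 0.0], [0.0, 0.0, 0.0], [0.0, 0.1, 0.1], [0.1, 0.2, 0.1], [0.1, 0.2, 0.1], [0.1, 0.3, 0.2], [0.2, 0.4, 0.2], [0.2, 0.5, 0.3], [0.2, 0.5, 0.3], [0.2, 0.5, 0.3]]
rot [[-0.0, 0.0, -0.0], [-0.0, 0.0, -0.0], [-0.0, 0.0, -0.0], [-0.0, 0.0, -0.0], [-0.0, 0.0, -0.0], [-0.0, 0.0, -0.0], [-0.0, 0.0, -0.0], [-0.0, 0.0, -0.0], [-0.0, 0.0, -0.0], [-0.0, 0.0, -0.0]]
total [0.2 0.5 0.3] [-0.0002  0.0002 -0.0004]
handle_mid scene [([0.4993, 0.3026, 0.1732], 0.78), ([0.51, 0.3815, 0.1768], 0.49)]
handle_mid top [([0.496, 0.294, 0.1742], 0.67)]
top_edge scene [([0.5083, 0.3799, 0.1741], 0.9)]
top_edge top [([0.503, 0.3806, 0.1743], 0.93)]
tongue_tip scene [([0.489, 0.2358, 0.1048], 0.9)]
tongue_tip top []
cover scene [([0.504, 0.3181, 0.141], 0.85)]
cover top [([0.5018, 0.3163, 0.14], 0.71)]
lip_edge scene [([0.4903, 0.2312, 0.0798], 0.75)]
lip_edge top []
seat scene [([0.5026, 0.3075, 0.0757], 0.67)]
seat top []
[[0.5002 0.2997 0.1732]
 [0.5102 0.3819 0.1731]
 [0.4924 0.2356 0.1012]
 [0.5023 0.3165 0.1369]]
clock 23.3
```

View pics/b2.png

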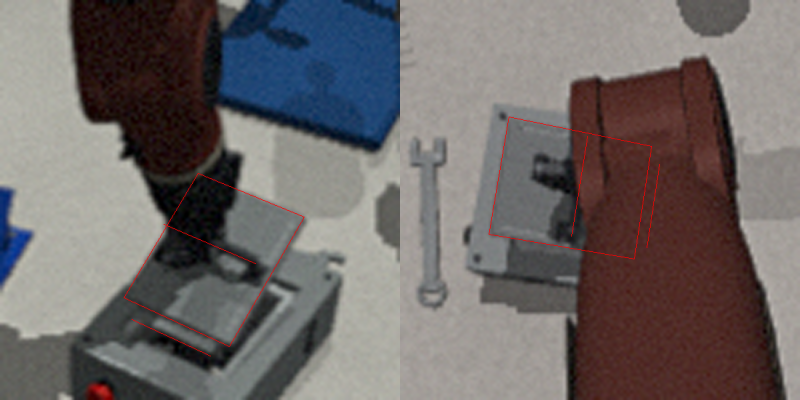

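View pics/b3.png

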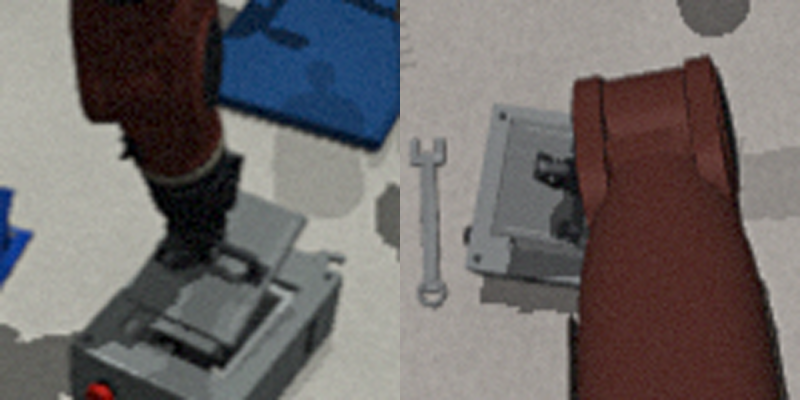

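```bash
cat > lat.py <<'E'
from ov import *
S=cam('scene');T=cam('top')
def prof(c,segs_of,ds):
    return np.array([sum(edge_score(c,P,Q) for P,Q in segs_of(d)) for d in ds])
ds=np.arange(-8,8.01,.25)/1000
C=held()
def sh(C,d): 
    C=C.copy(); C[:3,3]+=C[:3,1]*d; return C
def pk(v): 
    i=np.argsort(v)[::-1][:1]; 
    loc=[k for k in range(1,len(v)-1) if v[k]>=v[k-1] and v[k]>=v[k+1]]
    return [(round(ds[k]*1000,2),int(v[k])) for k in sorted(loc,key=lambda k:-v[k])[:3]]
for nm,c,P,Q in [('S right z10',S,(-.07,-.06,.01),(.075,-.06,.01)),('S right z0',S,(-.07,-.06,0),(.075,-.06,0)),('S left',S,(.03,.06,.01),(.073,.06,.01)),('T right',T,(.01,-.06,.01),(.073,-.06,.01)),('T left',T,(.02,.06,.01),(.073,.06,.01))]:
    print(nm,pk(prof(c,lambda d:[(tr(sh(C,d),P),tr(sh(C,d),Q))],ds)))
D=pose(*DR)
def shd(d): 
    E=D.copy();E[:3,3]+=E[:3,1]*d;return E
for nm,c,P,Q in [('drive S right out',S,(-.1,-.09,.08),(.1,-.09,.08)),('S right open',S,(.0,-.063,.08),(.07,-.063,.08)),('T right out',T,(.02,-.09,.08),(.115,-.09,.08)),('T left out',T,(.03,.09,.08),(.115,.09,.08)),('S left',S,(-.115,.09,.08),(0,.09,.08))]:
    print(nm,pk(prof(c,lambda d:[(tr(shd(d),P),tr(shd(d),Q))],ds)))
g=[(tr(D,P),tr(D,Q)) for P,Q in DU]
draw(S,g+cedges(C),'b4.png',(250,80,345,180),8)
clk()
E
python3 lat.py
```

```text
S right z10 [(np.float64(1.0), 430)]
S right z0 [(np.float64(4.25), 455)]
S left [(np.float64(1.75), 52)]
T right [(np.float64(-0.5), 137), (np.float64(6.25), 11)]
T left [(np.float64(-2.25), 180), (np.float64(5.25), 41)]
drive S right out [(np.float64(-1.25), 1191)]
S right open [(np.float64(-2.25), 205)]
T right out [(np.float64(0.75), 271)]
T left out [(np.float64(-0.25), 406)]
S left [(np.float64(-1.0), 1124)]
clock 23.4
```

View pics/b4.png

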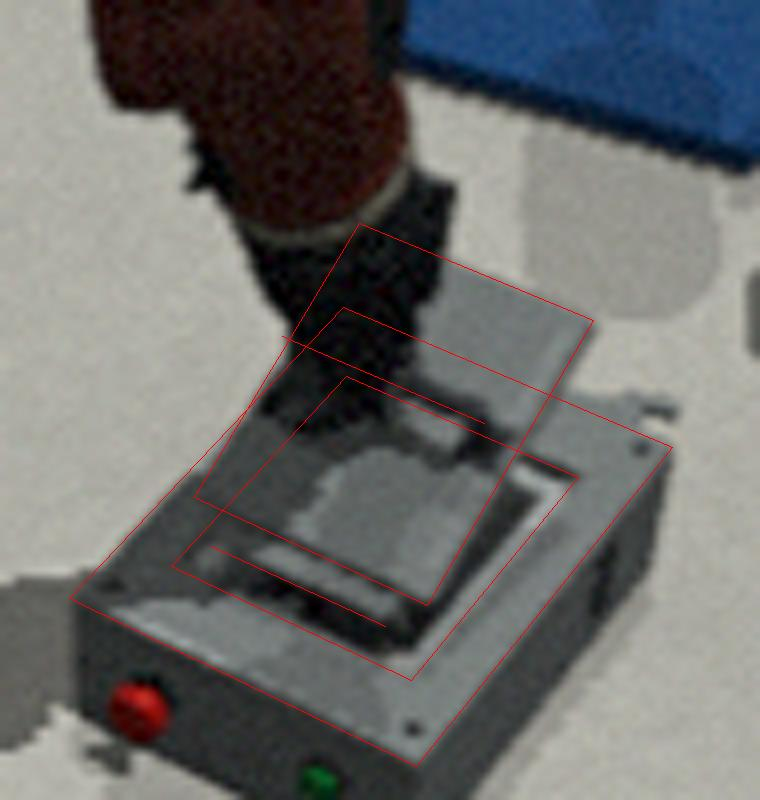

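```bash
python3 - <<'E'
from ov import *
rows(gB(cov_drive(25,-60,84)),6)
rows(gB(cov_drive(25,-60,72)),6)
E
```

```text
xyz [[0.0, -0.6, 1.3], [0.0, -2.2, 4.8], [0.1, -4.4, 9.6], [0.2, -6.7, 14.5], [0.2, -8.3, 18.0], [0.2, -8.9, 19.3]]
rot [[-0.0, 0.0, 0.0], [-0.0, 0.0, 0.0], [-0.0, 0.0, 0.0], [-0.0, 0.0, 0.0], [-0.0, 0.0, 0.0], [-0.0, 0.0, 0.0]]
total [ 0.2 -8.9 19.3] [-0.0003  0.0005  0.0002]
xyz [[0.0, -0.9, 2.0], [0.0, -3.5, 7.5], [0.1, -7.0, 15.1], [0.2, -10.4, 22.6], [0.2, -13.0, 28.2], [0.2, -13.9, 30.2]]
rot [[-0.0, 0.0, 0.0], [-0.0, 0.0, 0.0], [-0.0, 0.0, 0.0], [-0.0, 0.0, 0.0], [-0.0, 0.0, 0.0], [-0.0, 0.0, 0.0]]
total [  0.2 -13.9  30.2] [-0.0003  0.0005  0.0002]
```

Request:
drive_tool --xyz '[[0,-0.5,1],[0,-2,4],[0,-4,9],[0,-6,13.5],[0,-8,17],[0,-9,19],[0,-9,19.5],[0,-9,19.5],[0,-9,19.5],[0,-9,19.5]]' --delta_rot '[[0,0,0],[0,0,0],[0,0,0],[0,0,0],[0,0,0],[0,0,0],[0,0,0],[0,0,0],[0,0,0],[0,0,0]]'

```text
clock: 24.65
tcp_pos: [0.5001, 0.2986, 0.1546]
orientation: [0.185, 3.036, 0.673]
force: [0.2, 0.4, -3.1]
width: 0.0098
```

```bash
python3 lat.py; python3 - <<'E'
from ov import *
s=r.read_state();print(s['force'],s['moment'])
S=cam('scene');T=cam('top');draw(S,[],'b5.png',(250,80,345,180),8);draw(T,[],'b6.png',(130,150,210,225),8)
E
```

```text
S right z10 [(np.float64(1.0), 466)]
S right z0 [(np.float64(-5.75), 578), (np.float64(4.25), 476)]
S left [(np.float64(-5.5), 57), (np.float64(1.75), 33)]
T right [(np.float64(-0.75), 161), (np.float64(6.5), 14)]
T left [(np.float64(-2.25), 168)]
drive S right out [(np.float64(-1.25), 1177)]
S right open [(np.float64(7.75), 455), (np.float64(-1.75), 163)]
T right out [(np.float64(0.75), 292)]
T left out [(np.float64(0.5), 616), (np.float64(-7.5), 288)]
S left [(np.float64(-1.0), 1141)]
clock 24.75
[ 0.17832699  0.26776643 -3.96277672] [-7.60122834e-01  7.46286601e-02  7.44185982e-04]
```

View pics/b5.png

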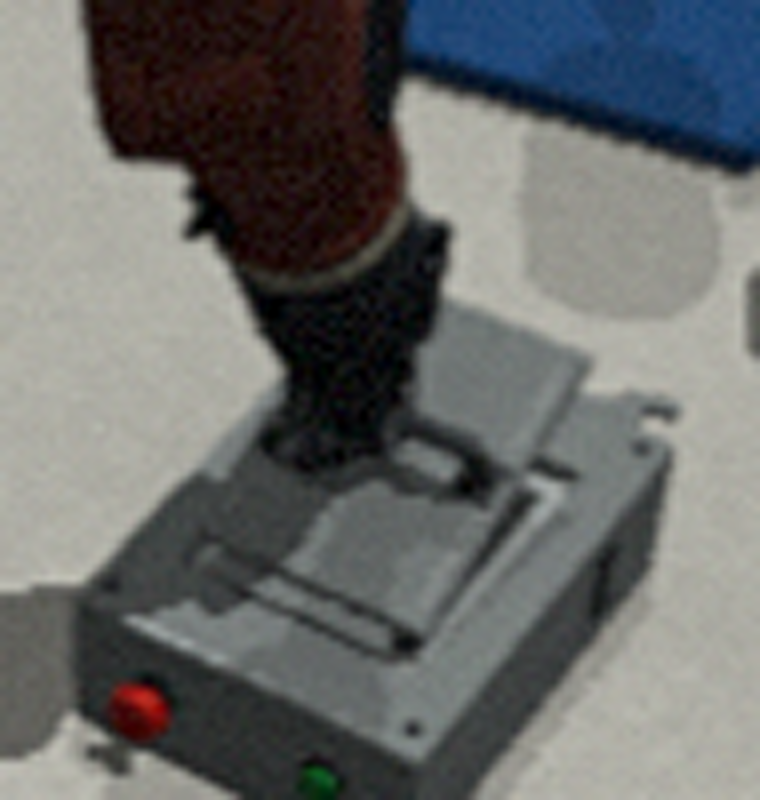

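View pics/b6.png

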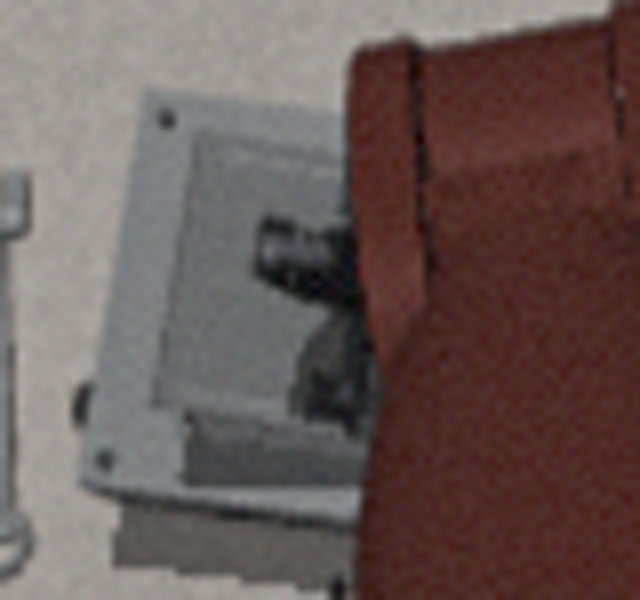

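```bash
cat > lat2.py <<'E'
from ov import *
S=cam('scene');T=cam('top')
ds=np.arange(-5,5.01,.25)/1000
C=held(); D=pose(*DR)
def run(nm,c,M,P,Q):
    v=[]
    for d in ds:
        E=M.copy();E[:3,3]+=E[:3,1]*d; v.append(edge_score(c,tr(E,P),tr(E,Q)))
    v=np.array(v); k=int(np.argmax(v)); 
    if 0<k<len(v)-1: 
        den=v[k-1]-2*v[k]+v[k+1]; o=.5*(v[k-1]-v[k+1])/den
    else:o=0
    print(nm,round((ds[k]+o*.00025)*1000,2),int(v[k]))
for a,b in((-.07,-.03),(-.03,.03),(.03,.073)):
    run(f'S right {a}',S,C,(a,-.06,.01),(b,-.06,.01))
for a,b in((-.07,-.045),(.045,.073)): run(f'S left {a}',S,C,(a,.06,.01),(b,.06,.01))
for a,b in((.02,.045),(.045,.072)):
    run(f'T right {a}',T,C,(a,-.06,.01),(b,-.06,.01));run(f'T left {a}',T,C,(a,.06,.01),(b,.06,.01))
for a,b in((-.115,-.04),(-.04,.04),(.04,.115)):
    run(f'drive S right {a}',S,D,(a,-.09,.08),(b,-.09,.08));run(f'drive S left {a}',S,D,(a,.09,.08),(b,.09,.08))
for a,b in((.03,.07),(.07,.115)):
    run(f'drive T right {a}',T,D,(a,-.09,.08),(b,-.09,.08));run(f'drive T left {a}',T,D,(a,.09,.08),(b,.09,.08))
E
python3 lat2.py
```

```text
S right -0.07 2.59 183
S right -0.03 -1.23 229
S right 0.03 -5.0 179
S left -0.07 0.39 24
S left 0.045 -3.64 58
T right 0.02 -1.09 70
T left 0.02 -1.87 104
T right 0.045 0.17 69
T left 0.045 -2.43 71
drive S right -0.115 -1.11 457
drive S left -0.115 -0.79 811
drive S right -0.04 -1.14 465
drive S left -0.04 -2.02 498
drive S right 0.04 -0.51 349
drive S left 0.04 -1.61 221
drive T right 0.03 0.74 130
drive T left 0.03 1.2 348
drive T right 0.07 1.09 160
drive T left 0.07 -0.13 286
```

```bash
cat > pit.py <<'E'
from ov import *
def heldp(pitch,dy,n=0): # cover in hand, rotated about bar by pitch (deg, + raises +x edge), shifted dy mm
    C0=np.linalg.inv(gB(np.eye(4)))  # cover in tool
    M=TT(np.eye(3),[0,0,.04])@TT(Ro.from_rotvec([0,-np.radians(pitch),0]).as_matrix(),[0,0,0])@TT(np.eye(3),[0,dy/1000,-.04])
    return tcp()@C0@M
def fitp(c,segs,verbose=True):
    best=[]
    ps=np.arange(-8,8.1,.5); ds=np.arange(-5,5.1,.5); V=np.zeros((len(ps),len(ds)))
    for i,p in enumerate(ps):
        for j,d in enumerate(ds):
            C=heldp(p,d); V[i,j]=sum(edge_score(c,tr(C,P),tr(C,Q),40) for P,Q in segs)
    i,j=np.unravel_index(V.argmax(),V.shape); return ps[i],ds[j],int(V.max())
SS=[((-.07,-.06,.01),(.073,-.06,.01)),((.075,-.058,.01),(.075,0.01,.01)),((-.075,-.058,.01),(-.075,.0,.01))]
TS=[((.02,-.06,.01),(.073,-.06,.01)),((.02,.06,.01),(.073,.06,.01)),((.075,-.058,.01),(.075,0.058,.01))]
if __name__=='__main__':
    S=cam('scene');T=cam('top')
    print('scene',fitp(S,SS)); print('top',fitp(T,TS)); print('right edge only S',fitp(S,SS[:1]),'end edges S',fitp(S,SS[1:2]),fitp(S,SS[2:]))
    p,d,_=fitp(S,SS); draw(S,cedges(heldp(p,d)),'b7.png',(250,80,345,180),8); clk()
E
python3 pit.py
```

```text
scene (np.float64(1.5), np.float64(1.0), 1081)
top (np.float64(1.5), np.float64(-1.5), 711)Traceback (most recent call last):
  File "pit.py", line 17, in <module>
    print('scene',fitp(S,SS)); print('top',fitp(T,TS)); print('right edge only S',fitp(S,SS[:1]),'end edges S',fitp(S,SS[1:2]),fitp(S,SS[2:]))
                                                                                                                               ~~~~^^^^^^^^^^
  File "pit.py", line 11, in fitp
    C=heldp(p,d); V[i,j]=sum(edge_score(c,tr(C,P),tr(C,Q),40) for P,Q in segs)
  File "pit.py", line 5, in heldp
    return tcp()@C0@M
           ~~~^^
  File "h.py", line 57, in tcp
    s=r.read_state(); return TT(Ro.from_rotvec(s['orientation']).as_matrix(),s['tcp_pos'])
ValueError: time passes only in moves, steps and waits
```

```bash
sed -i 's/    return tcp()@C0@M/    return _T()@C0@M/; s/^def heldp/_c=[]\ndef _T():\n    if not _c: _c.append(tcp())\n    return _c[0]\ndef heldp/' pit.py; python3 pit.py;  python3 - <<'E'
from ov import *
rows(gB(cov_drive(25,-60,73)),6)
E
```

```text
scene (np.float64(2.5), np.float64(1.0), 1075)
top (np.float64(2.0), np.float64(-1.0), 707)
right edge only S (np.float64(2.0), np.float64(1.0), 464) end edges S (np.float64(1.5), np.float64(5.0), 500) (np.float64(8.0), np.float64(-2.0), 279)
clock 25.15
xyz [[0.0, -0.3, 0.7], [0.0, -1.1, 2.4], [0.1, -2.2, 4.9], [0.2, -3.4, 7.4], [0.2, -4.2, 9.1], [0.2, -4.5, 9.8]]
rot [[-0.0, 0.0, 0.0], [-0.0, 0.0, 0.0], [-0.0, 0.0, 0.0], [-0.0, 0.0, 0.0], [-0.0, 0.0, 0.0], [-0.0, 0.0, 0.0]]
total [ 0.2 -4.5  9.8] [-0.0003  0.0005  0.0001]
```

View pics/b7.png

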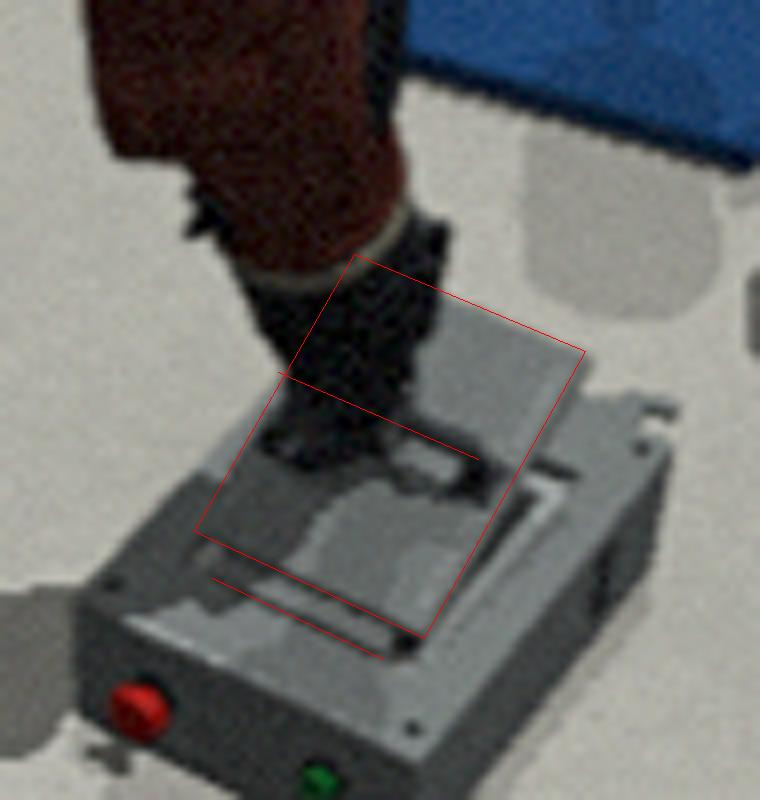

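Request:
drive_tool --xyz '[[0,-0.5,1],[0,-1,2],[0,-1.5,3.2],[0,-2,4.5],[0,-2.5,5.7],[0,-3,7],[0,-3.5,8],[0,-3.5,8],[0,-3.5,8],[0,-3.5,8]]' --delta_rot '[[0,0,0],[0,0,0],[0,0,0],[0,0,0],[0,0,0],[0,0,0],[0,0,0],[0,0,0],[0,0,0],[0,0,0]]'

```text
clock: 26.4
tcp_pos: [0.5001, 0.2988, 0.1458]
orientation: [0.185, 3.036, 0.673]
force: [0.4, 0.3, -2.6]
width: 0.0101
```

```bash
python3 pit.py; python3 - <<'E'
from ov import *
s=r.read_state();print(s['force'],s['moment'])
S=cam('scene');T=cam('top');draw(S,[],'b8.png',(250,80,345,180),8)
E
```

```text
scene (np.float64(2.0), np.float64(1.5), 946)
top (np.float64(2.5), np.float64(-1.0), 704)
right edge only S (np.float64(-1.5), np.float64(1.5), 390) end edges S (np.float64(1.0), np.float64(4.5), 488) (np.float64(8.0), np.float64(-1.0), 246)
clock 26.5
[ 0.67271575 -0.13658282 -3.31779407] [-0.68547316  0.08213286 -0.04347024]
```

View pics/b8.png

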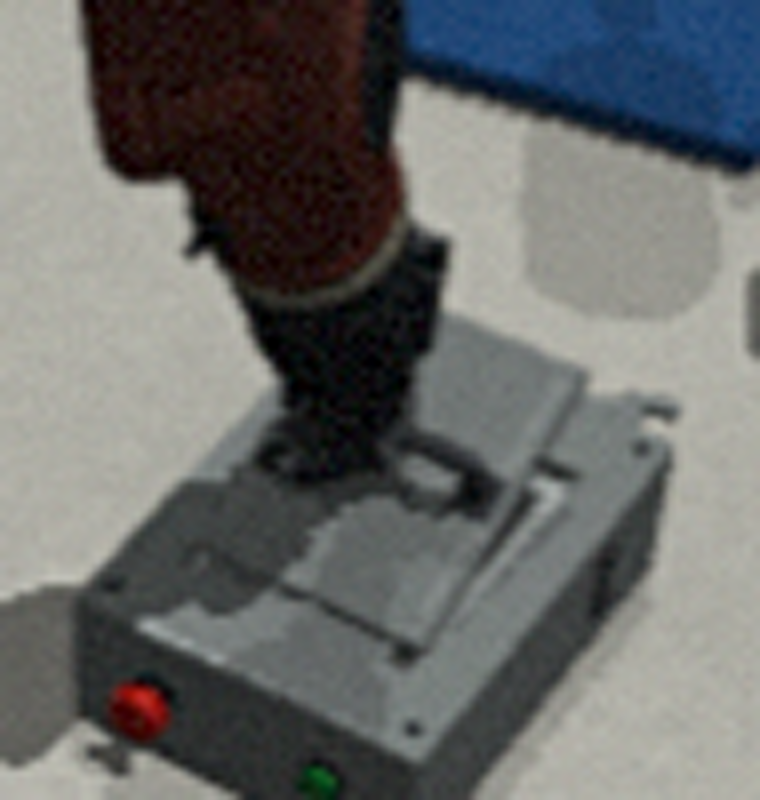

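```bash
cat > rt.py <<'E'
from pit import *
def info(p):
    C=heldp(p,0); I=np.linalg.inv(pose(*DR))
    for n,q in dict(root=(-.075,0,0),corner=(-.075,0,.01),tip_top=(-.089,0,.004),tip=(-.089,0,0)).items(): print(n,(tr(I,tr(C,q))*1000).round(1))
E
python3 - <<'E'
from rt import *
info(0);info(2)
T0=tcp(); R=T0[:3,:3]; D=pose(*DR)[:3,:3]
print('drive -x in tool',(R.T@-D[:,0]).round(3),'down',(R.T@[0,0,-1]).round(3))
E
```

```text
root [-59.9  -0.3  75.1]
corner [-64.1  -0.3  84.1]
tip_top [-74.2  -0.3  72.8]
tip [-72.6  -0.3  69.1]
root [-57.5  -0.3  73.3]
corner [-62.   -0.3  82.2]
tip_top [-71.8  -0.3  70.5]
tip [-69.9  -0.3  67. ]
drive -x in tool [-0.    -0.906 -0.422] down [ 0.001 -0.422  0.906]
```

Request:
drive_tool --xyz '[[0,-0.5,0.8],[0,-0.6,1.3],[0,-2,0.7],[0,-4,-0.3],[0,-6,-1.2],[0,-8,-2.1],[0,-10,-3],[0,-11.5,-3.7],[0,-11.5,-3.7],[0,-11.5,-3.7]]' --delta_rot '[[0,0,0],[0,0,0],[0,0,0],[0,0,0],[0,0,0],[0,0,0],[0,0,0],[0,0,0],[0,0,0],[0,0,0]]'

```text
clock: 27.85
tcp_pos: [0.4985, 0.2869, 0.1441]
orientation: [0.185, 3.036, 0.672]
force: [-0.1, 1.6, -5.0]
width: 0.0099
```

```bash
python3 pit.py; python3 - <<'E'
from rt import *
s=r.read_state();print(s['force'],s['moment']);info(2)
S=cam('scene');T=cam('top');draw(S,[],'b9.png',(250,80,345,180),8)
E
```

```text
scene (np.float64(2.5), np.float64(1.5), 932)
top (np.float64(7.0), np.float64(-1.5), 695)
right edge only S (np.float64(-0.5), np.float64(1.5), 388) end edges S (np.float64(3.0), np.float64(4.0), 499) (np.float64(-6.5), np.float64(-5.0), 135)
clock 27.95
[-0.68800949  1.62821786 -4.46046538] [-0.43404016  0.07296853 -0.03116236]
root [-69.5  -0.2  71.7]
corner [-74.   -0.2  80.7]
tip_top [-83.8  -0.2  69. ]
tip [-82.   -0.2  65.4]
```

View pics/b9.png

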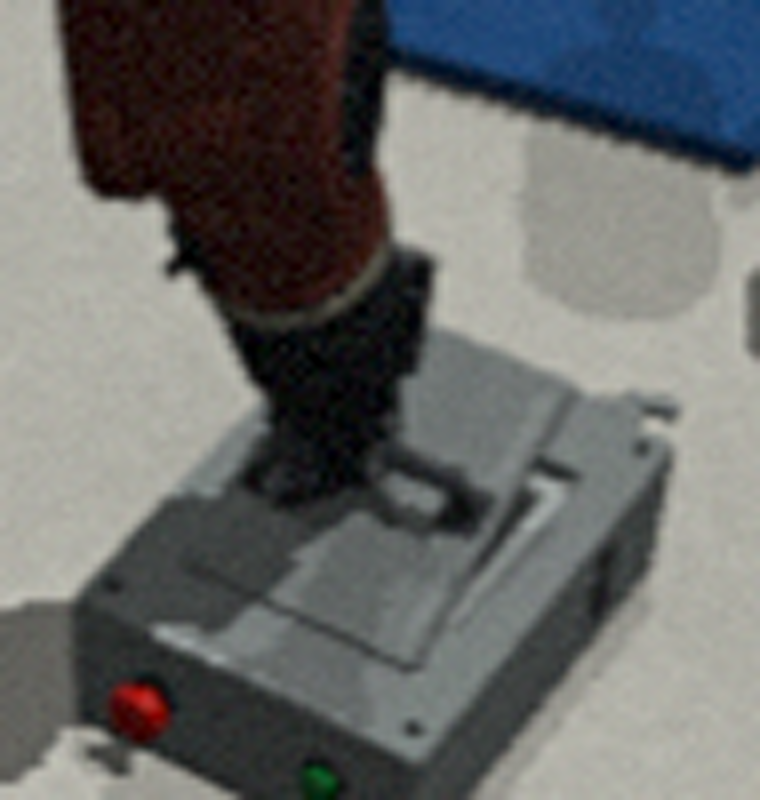

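```bash
cat >> rt.py <<'E'
def tool_for(C,p):
    _c.clear(); _c.append(np.eye(4)); M=heldp(p,0); _c.clear(); return C@np.linalg.inv(M)
def path(ps,p=2.0,T0=None):
    T0=tcp() if T0 is None else T0; X=[];W=[]
    for th,rx,rz in ps:
        d,w=rel(tool_for(cov_drive(th,rx,rz),p),T0); X.append([float(round(v,1)) for v in d]);W.append([float(round(v,3)) for v in w])
    print(X);print(W)
E
python3 - <<'E'
from rt import *
n=8
path([(27-13*k/n,-69.5-1.0*k/n,71.7-.2*k/n) for k in range(0,n+1)])
E
```

```text
Traceback (most recent call last):
  File "rt.py", line 10, in path
    d,w=rel(tool_for(cov_drive(th,rx,rz),p),T0); X.append([float(round(v,1)) for v in d]);W.append([float(round(v,3)) for v in w])
            ~~~~~~~~^^^^^^^^^^^^^^^^^^^^^^^
  File "rt.py", line 6, in tool_for
    _c.clear(); _c.append(np.eye(4)); M=heldp(p,0); _c.clear(); return C@np.linalg.inv(M)
    ^^
NameError: name '_c' is not defined
```

```bash
sed -i 's/^from pit import \*/from pit import *\nfrom pit import _c/' rt.py
python3 - <<'E'
from rt import *
n=8
path([(27-13*k/n,-69.5-1.0*k/n,71.7-.2*k/n) for k in range(0,n+1)])
E
```

```text
[[0.2, -0.0, 0.0], [0.2, 1.1, 2.1], [0.2, 2.2, 4.2], [0.2, 3.2, 6.3], [0.2, 4.1, 8.5], [0.2, 5.0, 10.7], [0.2, 5.9, 12.9], [0.2, 6.6, 15.2], [0.2, 7.3, 17.5]]
[[-0.0, 0.0, 0.0], [0.028, 0.0, 0.0], [0.056, 0.0, 0.0], [0.085, 0.0, 0.0], [0.113, 0.0, 0.0], [0.141, 0.0, 0.0], [0.17, 0.0, 0.0], [0.198, 0.0, 0.0], [0.226, 0.0, 0.0]]
```

Request:
drive_tool --xyz '[[0,1.1,2.1],[0,2.2,4.2],[0,3.2,6.3],[0,4.1,8.5],[0,5,10.7],[0,5.9,12.9],[0,6.6,15.2],[0,7.3,17.5],[0,7.3,17.5],[0,7.3,17.5]]' --delta_rot '[[0.028,0,0],[0.056,0,0],[0.085,0,0],[0.113,0,0],[0.141,0,0],[0.17,0,0],[0.198,0,0],[0.226,0,0],[0.226,0,0],[0.226,0,0]]'

```text
clock: 29.3
tcp_pos: [0.5003, 0.3012, 0.1316]
orientation: [0.188, 3.105, 0.329]
force: [-0.3, 0.8, -6.8]
width: 0.0104
```

```bash
python3 pit.py; python3 - <<'E'
from rt import *
s=r.read_state();print(s['force'],s['moment'],s['width']);info(2)
S=cam('scene');T=cam('top');draw(S,[],'b10.png',(250,80,345,180),8);draw(T,[],'b11.png',(130,150,210,225),8)
E
```

```text
scene (np.float64(8.0), np.float64(2.0), 715)
top (np.float64(-6.5), np.float64(5.0), 538)
right edge only S (np.float64(1.0), np.float64(-5.0), 352) end edges S (np.float64(8.0), np.float64(4.5), 356) (np.float64(-8.0), np.float64(-5.0), 150)
clock 29.4
[-0.34170985  1.87027137 -6.87194771] [0.19544367 0.20776211 0.08470699] 0.00968006762554811
root [-70.1  -0.4  71.7]
corner [-72.5  -0.4  81.4]
tip_top [-84.6  -0.4  72.2]
tip [-83.7  -0.4  68.3]
```

View pics/b10.png

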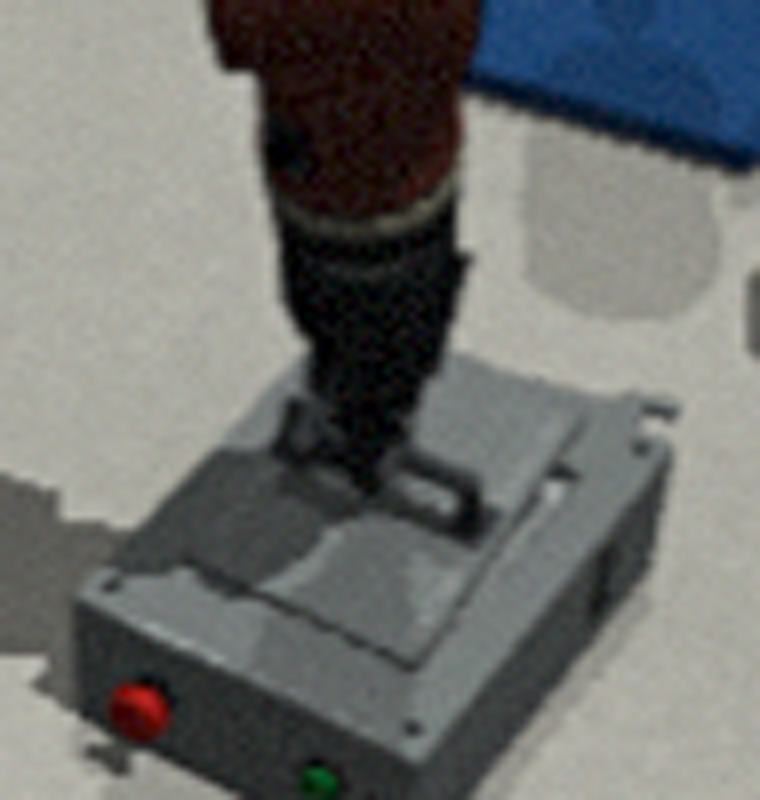

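View pics/b11.png

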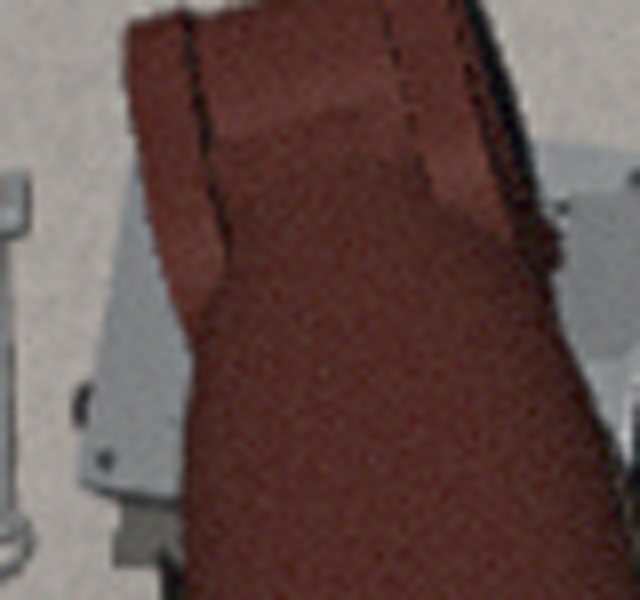

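```bash
python3 - <<'E'
from rt import *
n=8
path([(14,-70.1,71.7)]+[(14,-70.5,70.7)]+[(14-9*k/n,-70.5-1.5*k/n,70.7-.4*k/n) for k in range(1,n+1)])
E
```

```text
[[0.4, 0.1, 0.2], [0.4, -0.5, 1.1], [0.4, 0.2, 2.5], [0.4, 0.9, 4.0], [0.4, 1.5, 5.5], [0.4, 2.1, 7.0], [0.4, 2.7, 8.6], [0.4, 3.2, 10.1], [0.4, 3.7, 11.7], [0.4, 4.2, 13.2]]
[[0.002, 0.001, 0.0], [0.002, 0.001, 0.0], [0.021, 0.001, 0.0], [0.041, 0.001, 0.0], [0.061, 0.001, 0.0], [0.08, 0.001, 0.0], [0.1, 0.001, 0.0], [0.12, 0.001, -0.0], [0.139, 0.001, -0.0], [0.159, 0.001, -0.0]]
```

Request:
drive_tool --xyz '[[0,-0.5,1.1],[0,0.2,2.5],[0,0.9,4],[0,1.5,5.5],[0,2.1,7],[0,2.7,8.6],[0,3.2,10.1],[0,3.7,11.7],[0,4.2,13.2],[0,4.2,13.2]]' --delta_rot '[[0,0,0],[0.021,0,0],[0.041,0,0],[0.061,0,0],[0.08,0,0],[0.1,0,0],[0.12,0,0],[0.14,0,0],[0.16,0,0],[0.16,0,0]]'

```text
clock: 30.75
tcp_pos: [0.501, 0.3079, 0.1192]
orientation: [0.19, 3.132, 0.077]
force: [1.4, 0.7, -6.0]
width: 0.01
```

```bash
python3 - <<'E'
from rt import *
s=r.read_state();print(s['force'],s['moment'],s['width']);info(2)
S=cam('scene');draw(S,[],'b12.png',(250,80,345,180),8)
E
```

```text
[ 1.41898082  0.66824653 -6.02993686] [ 0.22027394 -0.1675117   0.02400485] 0.010042226811673792
root [-72.1  -0.2  70. ]
corner [-73.   -0.2  80. ]
tip_top [-86.4  -0.2  72.8]
tip [-86.1  -0.2  68.8]
```

View pics/b12.png

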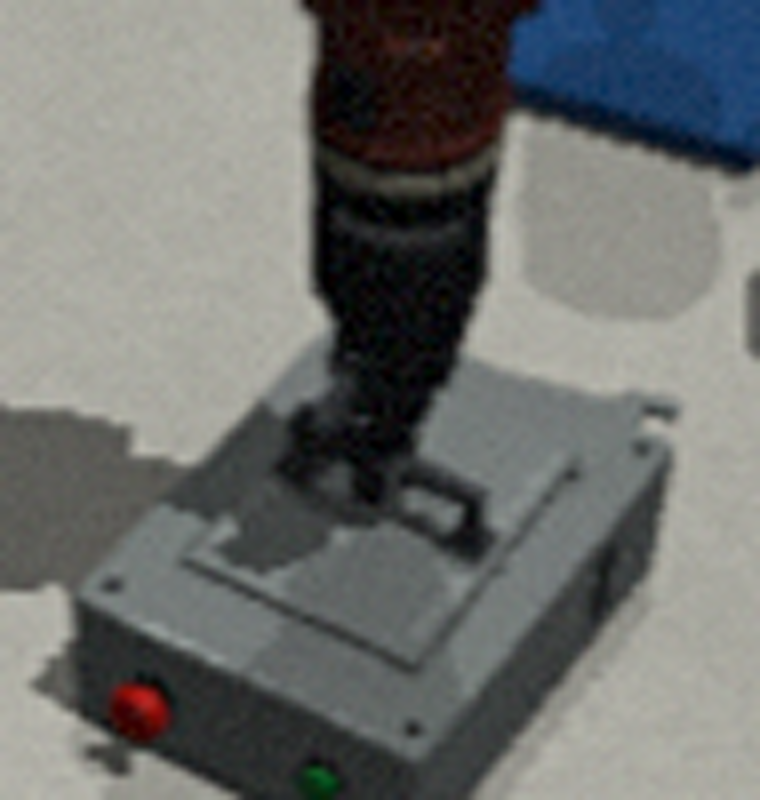

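```bash
python3 - <<'E'
from rt import *
n=8
path([(5,-72.1,70.0)]+[(5-5*k/n,-72.1-1.2*k/n,70-.0*k/n) for k in range(1,n+1)])
E
```

```text
[[0.2, -0.1, -0.1], [0.2, 0.3, 0.7], [0.2, 0.6, 1.5], [0.2, 0.9, 2.3], [0.2, 1.3, 3.1], [0.2, 1.6, 3.9], [0.2, 1.9, 4.8], [0.2, 2.2, 5.6], [0.2, 2.4, 6.4]]
[[-0.002, 0.0, 0.0], [0.009, 0.0, 0.0], [0.02, 0.0, 0.0], [0.03, 0.0, 0.0], [0.041, 0.0, 0.0], [0.052, 0.0, 0.0], [0.063, 0.0, 0.0], [0.074, 0.0, 0.0], [0.085, 0.0, 0.0]]
```

Request:
drive_tool --xyz '[[0,0.3,0.7],[0,0.6,1.5],[0,0.9,2.3],[0,1.3,3.1],[0,1.6,3.9],[0,1.9,4.8],[0,2.2,5.6],[0,2.4,6.4],[0,2.4,6.4],[0,2.4,6.4]]' --delta_rot '[[0.009,0,0],[0.02,0,0],[0.03,0,0],[0.041,0,0],[0.052,0,0],[0.063,0,0],[0.074,0,0],[0.085,0,0],[0.085,0,0],[0.085,0,0]]'

```text
clock: 32.05
tcp_pos: [0.5014, 0.3103, 0.1131]
orientation: [-0.191, -3.134, 0.055]
force: [0.3, 0.9, -5.4]
width: 0.01
```

```bash
python3 - <<'E'
from rt import *
s=r.read_state();print(s['force'],s['moment'],s['width']);info(2)
S=cam('scene');draw(S,[],'b13.png',(250,80,345,180),8)
E
```

```text
[ 0.27747016  0.87738163 -5.43219675] [ 0.66630739 -0.03870027  0.02423461] 0.010003951147743148
root [-73.5  -0.2  70.1]
corner [-73.5  -0.2  80.1]
tip_top [-87.5  -0.2  74.1]
tip [-87.5  -0.2  70.1]
```

View pics/b13.png

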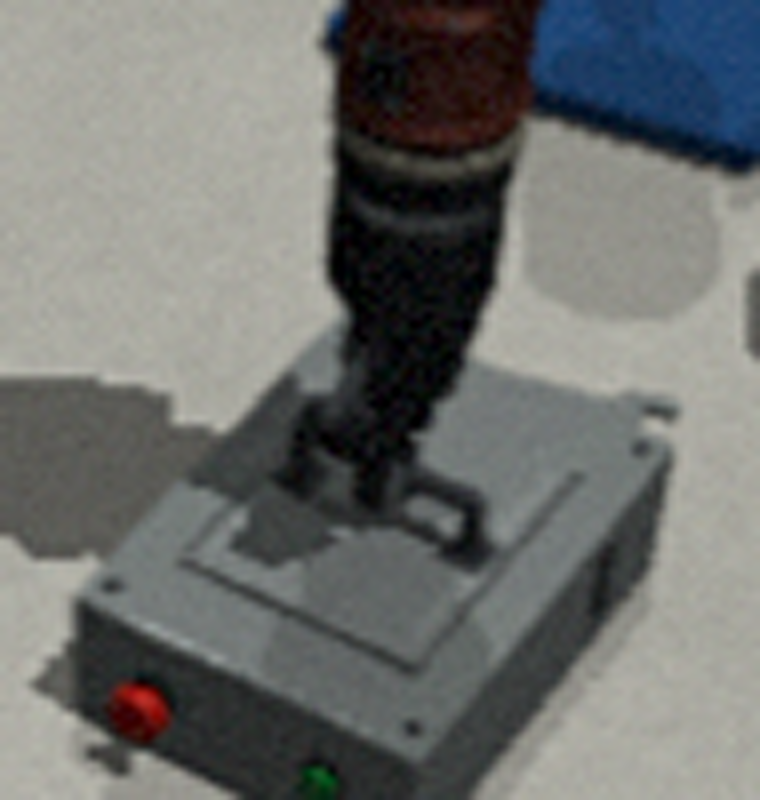

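Request:
drive_tool --xyz '[[0,0,0.2],[0,0,0.4],[0,0,0.6],[0,0,0.8],[0,0,1.0],[0,0,1.2],[0,0,1.4],[0,0,1.5],[0,0,1.5],[0,0,1.5]]' --delta_rot '[[0,0,0],[0,0,0],[0,0,0],[0,0,0],[0,0,0],[0,0,0],[0,0,0],[0,0,0],[0,0,0],[0,0,0]]'

```text
clock: 33.35
tcp_pos: [0.5015, 0.3101, 0.1118]
orientation: [-0.191, -3.134, 0.055]
force: [-1.8, -1.9, 1.7]
width: 0.0101
```

```bash
python3 - <<'E'
from rt import *
s=r.read_state();print(s['force'],s['moment'],s['width'],s['tcp_pos']);info(2)
S=cam('scene');draw(S,[],'b14.png',(250,80,345,180),8)
T=cam('top');draw(T,[],'b15.png',(120,150,220,225),7)
E
```

```text
[-1.78705375 -1.89000071  1.74634884] [0.00984141 0.20701094 0.0031365 ] 0.010116414053938988 [0.50150993 0.31012192 0.11177031]
root [-73.7  -0.4  68.8]
corner [-73.7  -0.4  78.8]
tip_top [-87.7  -0.4  72.8]
tip [-87.7  -0.4  68.8]
```

View pics/b14.png

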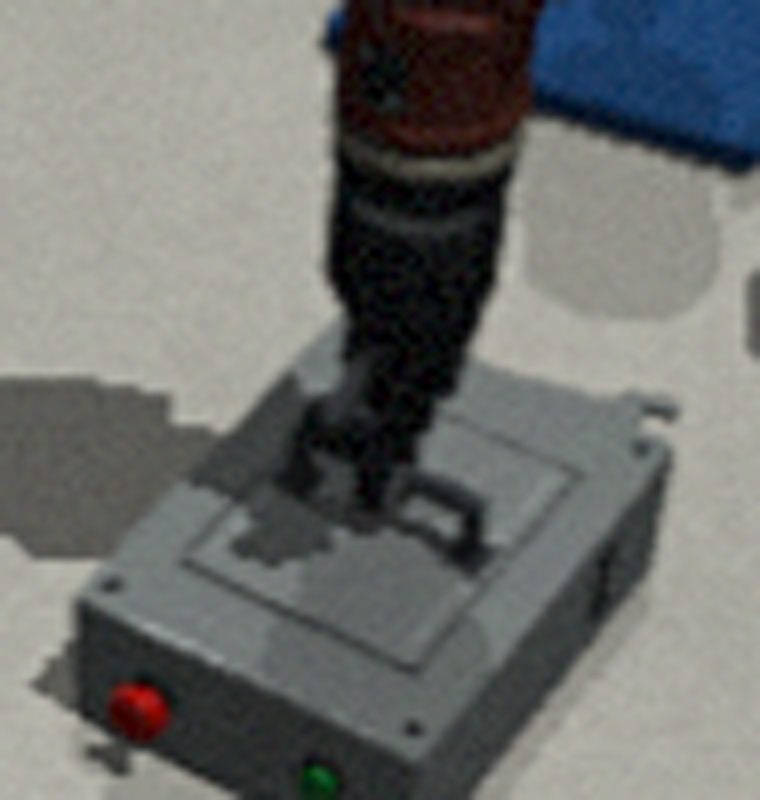

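View pics/b15.png

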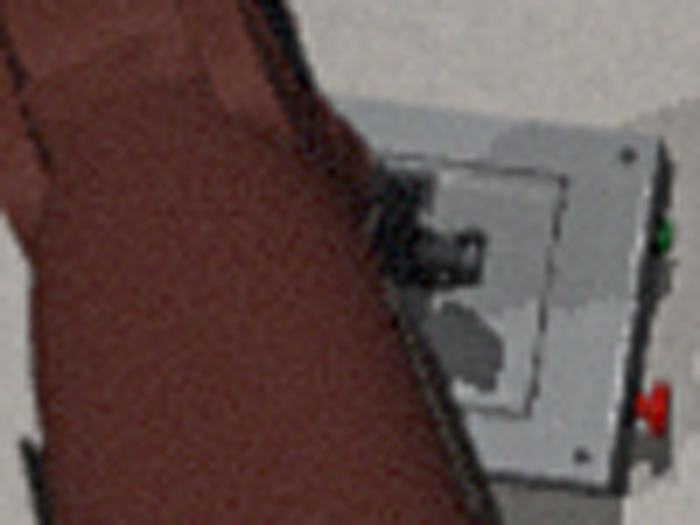

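Request:
drive_tool --xyz '[[0,0,0],[0,0,0],[0,0,0],[0,0,0],[0,0,0],[0,0,0],[0,0,-4],[0,0,-14],[0,0,-30],[0,0,-50]]' --delta_rot '[[0,0,0],[0,0,0],[0,0,0],[0,0,0],[0,0,0],[0,0,0],[0,0,0],[0,0,0],[0,0,0],[0,0,0]]' --hand 0

```text
clock: 34.7
tcp_pos: [0.5017, 0.3121, 0.163]
orientation: [-0.191, -3.134, 0.055]
force: [-0.3, 0.2, -0.6]
width: 0.043
```

Request:
drive_tool --xyz '[[5,0,-10],[20,0,-30],[50,0,-55],[90,0,-80],[130,0,-100],[165,0,-110],[185,0,-115],[195,0,-115],[195,0,-115],[195,0,-115]]' --delta_rot '[[0,0,0],[0,0,0],[0,0,0],[0,0,0],[0,0,0],[0,0,0],[0,0,0],[0,0,0],[0,0,0],[0,0,0]]'

```text
clock: 35.95
tcp_pos: [0.3091, 0.3395, 0.276]
orientation: [-0.192, -3.133, 0.056]
force: [0.5, -0.4, 0.4]
width: 0.043
```

```bash
python3 - <<'E'
from ov import *
S=cam('scene');draw(S,[],'c1.png',(250,80,345,180),8)
T=cam('top');draw(T,[],'c2.png',(125,150,225,225),7)
cv2.imwrite('pics/c3.png',S['pixels'][:,:,::-1]);cv2.imwrite('pics/c4.png',T['pixels'][:,:,::-1])
for n in('handle_mid','top_edge','cover','beaker','jar','screwdriver','bottle','mixing_shaft','strainer_plate','blank_plate'):
  for c in('scene','top'): print(n,c,[(np.round(d['point'],4).tolist(),round(d['score'],2)) for d in cams.place_of(n,c)][:2])
C=cov_drive(0,-75,70);print(tr(C,[[0,0,.04],[.075,0,.005],[0,0,0]]).round(4)); s=r.read_state();print(s['force'],s['tcp_pos'],s['clock'])
E
```

```text
handle_mid scene [([0.2953, -0.3067, 0.0351], 0.9)]
handle_mid top [([0.4973, 0.303, 0.1081], 0.79), ([0.2888, -0.3044, 0.0369], 0.78)]
top_edge scene [([0.5101, 0.3825, 0.0775], 0.96), ([0.3671, -0.2971, 0.0019], 0.65)]
top_edge top [([0.3689, -0.2937, 0.0078], 0.82)]
cover scene [([0.2953, -0.3034, 0.0005], 0.62), ([0.5035, 0.3137, 0.0749], 0.6)]
cover top [([0.2957, -0.3106, 0.0004], 0.81), ([0.5011, 0.3077, 0.0727], 0.79)]
beaker scene [([0.7812, 0.1834, 0.002], 0.62)]
beaker top [([0.7831, 0.1831, 0.0034], 0.85)]
jar scene [([0.7708, -0.1825, 0.0024], 0.61)]
jar top [([0.7726, -0.1824, -0.0015], 0.74)]
screwdriver scene [([0.5636, -0.4985, -0.0003], 0.72), ([0.3729, 0.026, 0.0001], 0.69)]
screwdriver top [([0.779, 0.1825, 0.0018], 0.72), ([0.484, 0.5004, 0.0031], 0.6)]
bottle scene [([0.5635, -0.5034, -0.0029], 0.96)]
bottle top [([0.5653, -0.5013, -0.0011], 0.66)]
mixing_shaft scene [([0.3775, -0.5136, 0.0002], 0.8)]
mixing_shaft top [([0.377, -0.5145, 0.0012], 0.86), ([0.4973, 0.3067, 0.1106], 0.47)]
strainer_plate scene [([0.5169, -0.3287, 0.089], 0.84)]
strainer_plate top [([0.512, -0.3278, 0.0901], 0.52), ([0.7803, 0.1836, 0.0047], 0.15)]
blank_plate scene [([0.5187, -0.2023, 0.0919], 0.96), ([0.518, -0.2952, 0.0018], 0.66)]
blank_plate top [([0.5163, -0.2023, 0.0944], 0.54)]
[[0.501  0.3088 0.11  ]
 [0.5101 0.3832 0.075 ]
 [0.501  0.3088 0.07  ]]
[ 0.94727043 -0.50867763  0.12966979] [0.30848271 0.33965714 0.27640233] 37.05
```

View pics/c1.png

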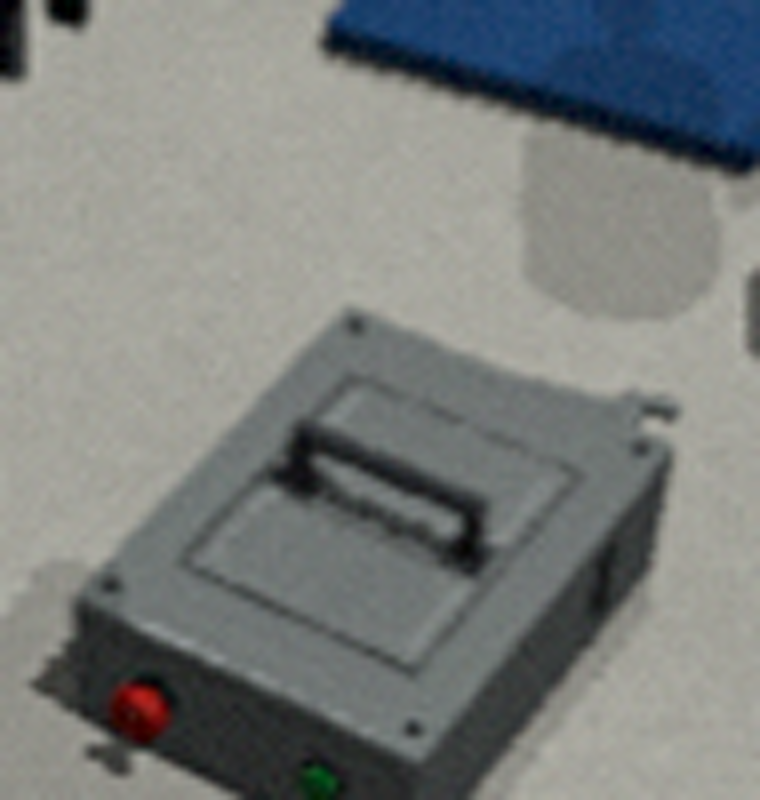

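View pics/c2.png

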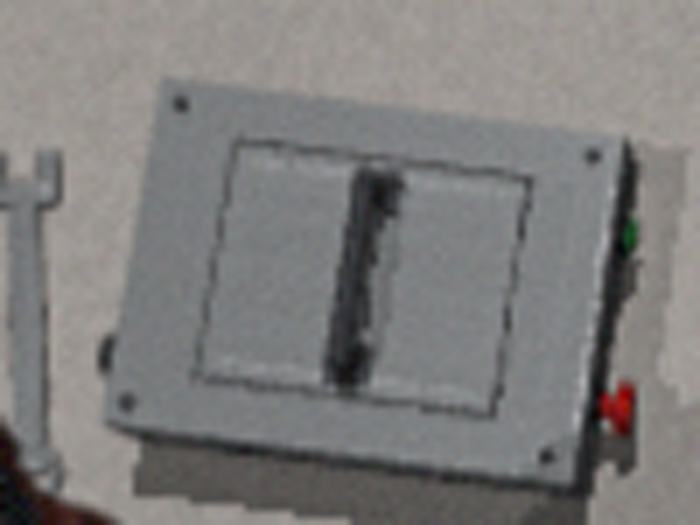

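View pics/c3.png

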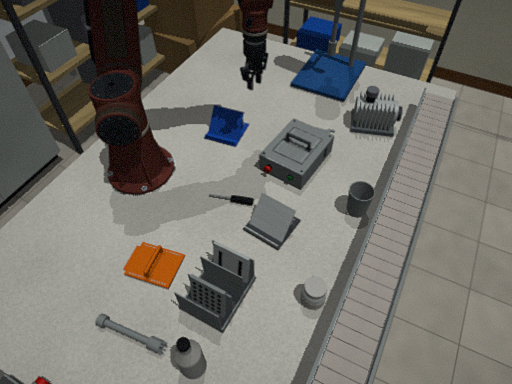

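The cover lies flat with a thin, even gap on all four sides (scene px 295,145; top px 178,190). The other objects are where they were, and the arm is clear. I'm handing the job in.

```bash
python3 -c "
from workcell import r,job
print(job.hand_in())"
```

```text
the job is handed in; nothing more can be done
None
```

I closed the drive unit with the service cover and handed the job in at about 37 s; no verdict was reported.

- **What I did:** I took the cover out of the middle rack compartment by its top edge and leaned it on the grey rest. I let go there, gripped it again by the handle and hooked the tongue under the lip at about 27° tilt. I then lowered it in small steps until the ledges carried it, released it and moved clear.
- **Final pictures:** The cover lies flat and flush, with a thin even gap on all four sides in both cameras. The rest is empty. The bystanders I re-measured are where they started, within the detector's error. The wrench was never detected, so for it I have only the pictures.
- **Forces:** Sampled wrist forces stayed below about 10 N, and the force was near zero after release.
- **What disagreed:**
  - The two cameras differed by about 4 mm on the cover's sideways position over the opening. I used the mean, and it went in without jamming.
  - Readings of about 2–4 N beyond the cover's weight while lowering suggest the tongue rubbed lightly on the lip. They went away when I set the cover down the last 1.5 mm.
  - The position network still puts the seated cover 2–5 mm off, at or a little beyond its stated accuracy, so I relied on the gap in the pictures.

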